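Reload the sprung tile magazine

ROBOT

A 7-joint arm with a two-finger parallel gripper is mounted at the origin on the work surface. World frame = base frame: x ahead of the robot, y to its left, z up, the work surface at z = 0. Lengths are in m, angles in rad, forces in N, time in s.
With the tool pointing down it reaches from about 0.4 to 0.85 m from the base axis. Payload 10.4 kg.
Tool frame: the origin (TCP) lies at the centre of the arm's flange, where the gripper is bolted on; the fingertips stand 182 mm ahead of it and the grasp point (between the pads) lies 164 mm ahead of it; z points along the fingers, y is the line along which they close (so a half turn about z gives the same grasp; the last joint's range is limited). The gripper opens to 87 mm and grips with 3 to 60 N. Pads are 19 mm wide; open, the fingers measure 117 mm over their backs; the gripper's body (75 mm by 190 mm) begins 51 mm behind the grasp point.
Start: joints at [-1.199, 0.332, -0.065, 1.46, 0.022, 1.35, -0.088], TCP at [0.24, 0.577, 0.405] pointing down, gripper open.
Joint ranges: [-2.6, 2.6], [-0.5, 2.12], [-1.47, 1.34], [0.16, 2.42], [-1.27, 4.41], [0.06, 2.06], [-2.6, 2.6]. Speed limits (rad/s): [2.22, 2.22, 2.79, 2.79, 3.14, 3.14, 3.14].

INTERFACE

Orientations are given as a unit quaternion [x, y, z, w].
In Python, from bench import r, eyes, job gives the robot as it stands. The module is installed in compiled form; this text tells all that it offers.
- The arm moves only by the shell command python3 -m inch 'ROWS' [OPENING] [FORCE]. ROWS is JSON, a list of rows, each a list of 6 numbers: the shift along the tool's x, y, z normalised to -1 to 1, where 1 is 4 cm, then the turn, a rotation vector about the tool's x, y, z normalised to -1 to 1, where 1 is 0.12 rad. In form: [[x, y, z, wx, wy, wz], ...]. A call has exactly 5 rows; each row shifts and turns the commanded pose from where the row before left it, along the tool's axes as they then stand; what a row does not reach is not made up. A row lasts 1/12 s, in which the tool goes at most 41.7 mm and 7.16 degrees, less where a joint would pass 70% of its speed; a pose out of reach is approached as far as the arm can. A call with a number of a shift or a turn outside -1 to 1 is refused whole. A call with a gripper value outside its range is refused whole. OPENING is the gripper command: -1 is shut, 1 is fully open, values between are in proportion, set as the call begins (- or left out, the last holds). The fingers move at their own pace and stop on an object; FORCE is the grip in N (left out, the last holds). Time passes only in rows, so rows that do not move let the fingers close, or fill a call up. It gives the time, the measured TCP pose, the force, the opening and the grip force at its end, in the units of the state.
- r.read_state(): the state, without advancing time (a new reading comes with each control period).
- eyes.camera(name): name is "side" or "top" or "wrist"; returns a dict with "pixels" (420x560x3 uint8, red, green, blue), "fx", "fy", "cx", "cy" (pixels), "extrinsics" (4x4, takes a point from camera to world coordinates). Camera axes: x right, y down, z forward; pixel columns grow to the right and rows downward; lengths in m; the calibration is good to about 2 mm. A picture is of the moment at which its call begins. There is no depth.
- job.close_job(): hands the job in; it is judged then, once.
The state is a dict: "time": time; "joint_positions": joint angles; "joint_vel": joint speeds; "joint_torque": joint torques, N m; "ee_pos": TCP position; "eef_rot": TCP orientation; "ft_force": force on the tool from outside, world axes, zero at the start; "torque": the same for the moment, N m; "width": finger opening in m; "grip_force": force on a finger pad.
Only numpy, scipy, OpenCV 4.12 (cv2) and the standard library are available. Lean on these libraries where they do the work, as an engineer would, in place of code of your own. Each camera call takes 0.05 s, during which the arm holds its last target. There are 200 camera calls.

TASK

Reload the tile magazine for the spray booth: slide its steel retaining plate open, take out the green glazed sample left inside and lay it on the cork mat, then stack all the plain white porcelain tiles in the magazine, lying flat. With the wooden tamper press the stack straight down, tamper level, until the sprung orange follower is fully down on its stop, and hold it there a moment. Then stand the tamper back on its black rubber mat and slide the retaining plate fully shut over the tiles, without disturbing the white jug and the glaze jar.

Things in the scene. Friction and masses are not known exactly. Their poses are not given: they have to be found in the camera images.
- mouth (a point): Centre of the mouth of the tile magazine (aluminium box), at the height of its low +y wall, called the rim, 80 mm above the table. z up; y along the bore's long side and the retaining plate's travel (it opens to +y). Bore 70 mm (x) by 108 mm (y), walls 5 mm thick. Tiles go in with their 100 mm length along y.
- magazine: The same magazine, fixed; origin under the mouth, on the table. Plywood base 110 mm (x), y = -61 to +134 mm. The long side walls and the -y end wall rise 36 mm above the rim (116 mm above the table). All walls flare out 6 mm in their top 8 mm. Each long side has a finger slot at the middle, 48 mm wide, full height, open at the top. Plate rails at rim height to y = +132 mm.
- follower (a joint): Sprung orange follower plate in the magazine, under the tiles. 0 = up, its top 14 mm below the rim; 0.045 m = down on its stop, 59 mm below. Spring 5.4 N (up) to 6.6 N (down), and a felt seal drags 5 N: pressing takes 10 to 12 N less the tiles' weight. It does not sink under tiles alone, and with two or more on it stays where pressed; empty, it slowly rises.
- follower_top (a point): Centre of the top face of the orange follower plate (66 x 104 x 6 mm); moves down with it.
- slide (a joint): Steel retaining plate (68 mm across, 66 mm along its travel, 4 mm thick, underside 4 mm above the rim) sliding between the side walls. 0 = shut against its stop, covering the mouth from 8 mm short of the centre to the +y end; 0.066 m = fully open against its stop, clear of the mouth. Stays where left; takes about 3 N to move. Starts shut or nearly so.
- slide_knob (a point): Centre of the black grip bar standing on the plate's leading (-y) edge: 44 mm long along the mouth's x, 16 mm thick along y (the travel), 30 mm high. The point is half-way up, 15 mm above the plate's top, 23 mm above the rim. Above the mouth's centre when shut; at y = +66 mm when fully open, where it fences the stack's +y end.
- tamper_grip (a point): Point on the stem of the wooden tamper, 70 mm above its foot; axes as the tamper's, z up the stem. Flat steel-soled foot 50 mm (x) by 84 mm (y), 16 mm thick; square stem 26 x 26 mm from 16 to 94 mm above the sole; dark knob 40 x 40 mm from 94 to 114 mm. 0.3 kg. Stands upright on the rubber mat.
- tamper_foot (a point): Centre of the underside of the tamper's foot, axes as the tamper's.
- mat: Black rubber mat of the tamper, 78 x 110 x 4 mm, fixed; origin at the centre of its underside, long side along y.
- glazed_c (a point): Centre of the green glazed sample tile, 62 mm (x) by 100 mm (y) by 12 mm thick, about 0.16 kg. At the start it lies flat in the magazine on the follower (which is up), under the retaining plate.
- cork: Cork mat for the finished sample, 76 x 110 x 4 mm, fixed; origin at the centre of its underside, long side along y.
- jug: White porcelain jug, 86 mm across, 110 mm high, with a stub handle; origin at the centre of its underside. To be left alone.
- glaze_jar: Glaze jar with a green cap, 64 mm across, 85 mm high; origin at the centre of its underside. To be left alone.
- tile1_c (a point): Centre of a plain white porcelain tile, 62 mm (x) by 100 mm (y) by 12 mm thick (z), about 0.16 kg; lies flat on the table at the start. May be absent.
- tile1: The same white tile as tile1_c; origin at the centre of its underside.
- tile2_c (a point): Centre of a plain white porcelain tile, 62 mm (x) by 100 mm (y) by 12 mm thick (z), about 0.16 kg; lies flat on the table at the start. May be absent.
- tile2: The same white tile as tile2_c; origin at the centre of its underside.
- tile3_c (a point): Centre of a plain white porcelain tile, 62 mm (x) by 100 mm (y) by 12 mm thick (z), about 0.16 kg; lies flat on the table at the start. May be absent.
- tile3: The same white tile as tile3_c; origin at the centre of its underside.
- tile4_c (a point): Centre of a plain white porcelain tile, 62 mm (x) by 100 mm (y) by 12 mm thick (z), about 0.16 kg; lies flat on the table at the start. May be absent.
- tile4: The same white tile as tile4_c; origin at the centre of its underside.
- tamper: The same tamper; origin at the centre of its foot's underside.
Mind the look-alikes: they are no part of the job. Of the things that look like the part that bears glazed_c, the middle-sized one is meant.

How it is judged:
On the way:
1. all the white tiles lie flat in the magazine and the tamper, level and centred, holds the stack pressed down with the follower on its stop (horizontal distance between each of tile1_c, tile2_c, tile3_c, tile4_c and mouth below 0.009 m and angle between each of tile1_c, tile2_c, tile3_c, tile4_c's own z axis and vertical below 0.06 rad and value of joint follower above 0.0425 m and horizontal distance between tamper_foot and mouth below 0.018 m and angle between tamper_foot's own z axis and vertical below 0.08 rad and (contact force between tamper and tile1 above 2 N or contact force between tamper and tile2 above 2 N or contact force between tamper and tile3 above 2 N or contact force between tamper and tile4 above 2 N)), for 0.3 s.
At the end, for the whole second after the job is handed in: White tiles flat (0.06 rad) in the magazine, within 9 mm of its axis, centres 12 mm or more below the rim; follower within 3.5 mm of its stop; plate shut within 4 mm; tamper upright within 25 mm of its mat's centre; green tile flat within 30 mm of the cork mat's centre (horizontal distance between each of tile1_c, tile2_c, tile3_c, tile4_c and mouth below 0.009 m and angle between each of tile1_c, tile2_c, tile3_c, tile4_c's own z axis and vertical below 0.06 rad and z of each of tile1_c, tile2_c, tile3_c, tile4_c in the frame of mouth below -0.012 m and value of joint follower above 0.0415 m and value of joint slide below 0.004 m and horizontal distance between tamper_foot and mat below 0.025 m and z of tamper_foot in the frame of mat below 0.008 m and angle between each of tamper_foot, glazed_c's own z axis and vertical below 0.08 rad and linear speed of tamper below 0.02 m/s and horizontal distance between glazed_c and cork below 0.03 m and z of glazed_c in the frame of cork below 0.016 m); the robot touches nothing.
It fails at once if the jug is moved more than 30 mm (distance of jug from where it was at the start of the episode above 0.03 m).
It fails at once if the glaze jar is moved more than 30 mm (distance of glaze_jar from where it was at the start of the episode above 0.03 m).
Of tile1, tile2, tile3, tile4 only 2 to 4 are there at a start; the rules pass over those that are not, and their reading is None.
At some moment in a run one of tile1, tile2, tile3, tile4 may be knocked a few centimetres aside while the robot is not near it.
Once in a run the grip may slacken for a moment while it holds something.
It also fails if it takes over 210 s, if anything falls off the work surface, if the arm or the gripper's body presses on something with over 40 N, if the wrist force passes 120 N, or if a joint passes its speed limit or range.

## Working session

There is one attempt and no reset: what is moved stays moved. The work goes in short steps, Python scripts to look and compute and a shell command to move; the robot and the scene stay as the last step left them, time stands still between calls to the robot, and variables do not carry over. Pictures are saved under pics/ and viewed, at most 14 in all, crops included, and the job is handed in when it is done.

```bash
mkdir -p pics; python3 - <<'E'
from bench import r,eyes,job
import cv2,numpy as np
s=r.read_state();print({k:np.round(v,3).tolist() for k,v in s.items()})
for n in("top","side"):
    c=eyes.camera(n);cv2.imwrite(f"pics/{n}0.png",cv2.resize(c["pixels"][:,:,::-1],(800,600)))
    np.save(f"pics/{n}0.npy",c["pixels"]);print(n,c["fx"],c["fy"],c["cx"],c["cy"],np.round(c["extrinsics"],4).tolist())
E
```

```text
{'time': 0.0, 'joint_positions': [-1.199, 0.333, -0.065, 1.461, 0.022, 1.35, -0.088], 'joint_vel': [0.001, 0.001, -0.001, -0.001, 0.002, -0.0, 0.001], 'joint_torque': [0.001, -62.324, 0.025, -38.991, -0.061, 0.039, 0.0], 'ee_pos': [0.24, 0.577, 0.404], 'eef_rot': [0.196, 0.981, -0.001, -0.0], 'ft_force': [0.836, -0.43, -0.854], 'torque': [-0.0, 0.004, -0.028], 'grip_force': 0.0, 'width': 0.087}
top 393.87820147356825 393.87820147356825 280.80228149305316 202.46656301746708 [[-0.017, -0.9933, 0.114, 0.3552], [-0.9998, 0.0179, 0.0073, 0.0085], [-0.0093, -0.1138, -0.9935, 0.9995], [0.0, 0.0, 0.0, 1.0]]
side 439.10663792502856 439.10663792502856 275.0735057531638 215.56257263086957 [[0.8188, -0.2937, 0.4932, -0.0294], [-0.5739, -0.4345, 0.6941, -0.6288], [0.0105, -0.8514, -0.5244, 0.5789], [0.0, 0.0, 0.0, 1.0]]
```

View pics/top0.png

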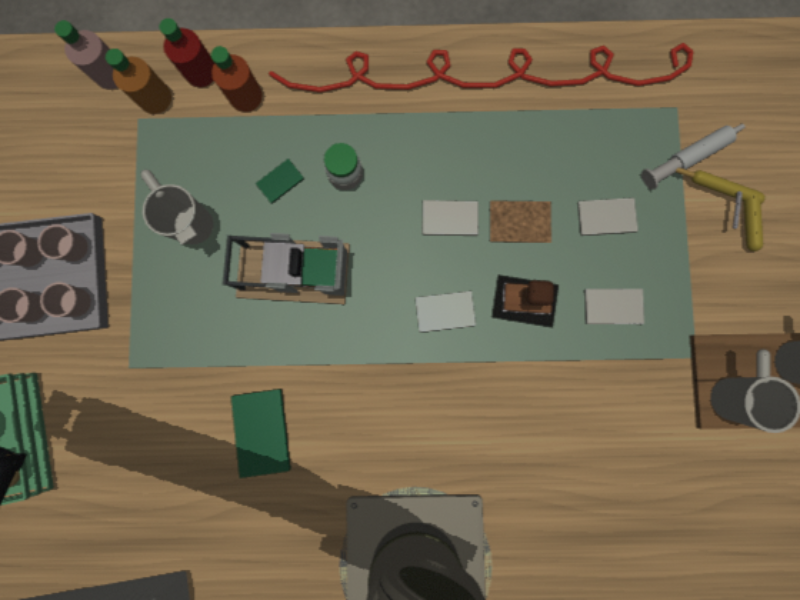

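View pics/side0.png

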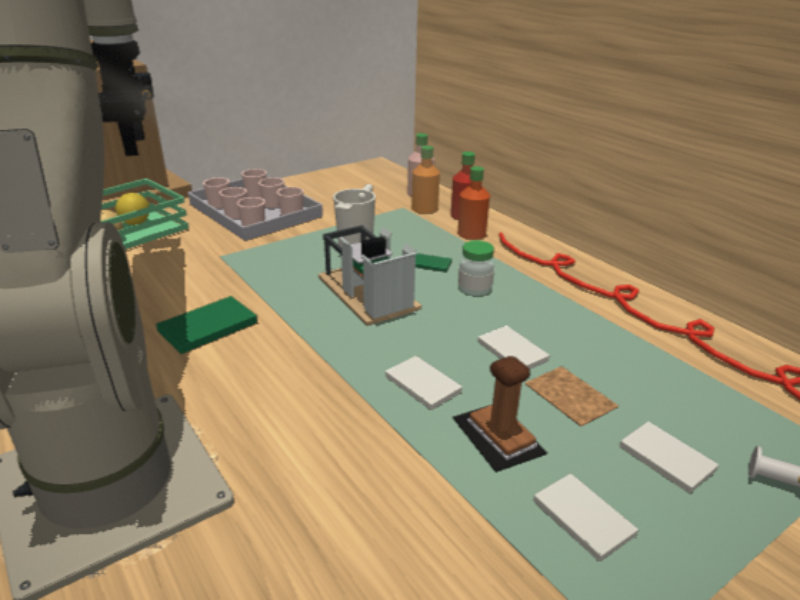

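```bash
cat > h.py <<'E'
from bench import r,eyes,job
import cv2,numpy as np
from scipy.spatial.transform import Rotation as R
def cam(n):
    c=eyes.camera(n); return c
def ray(c,uv,z):
    uv=np.atleast_2d(np.asarray(uv,float)); E=np.asarray(c["extrinsics"])
    d=np.c_[(uv[:,0]-c["cx"])/c["fx"],(uv[:,1]-c["cy"])/c["fy"],np.ones(len(uv))]@E[:3,:3].T
    o=E[:3,3]; return (o+d*((z-o[2])/d[:,2])[:,None])[:,:2]
def proj(c,P):
    E=np.asarray(c["extrinsics"]);p=(np.atleast_2d(P)-E[:3,3])@E[:3,:3]
    return np.c_[p[:,0]/p[:,2]*c["fx"]+c["cx"],p[:,1]/p[:,2]*c["fy"]+c["cy"]]
def blobs(c,mask,z,amin=60):
    "contours -> (centre xy, yaw of long side from +y (deg), short, long mm) on plane z"
    out=[]
    for k in cv2.findContours(mask.astype(np.uint8),0,cv2.CHAIN_APPROX_NONE)[0]:
        if cv2.contourArea(k)<amin: continue
        w=ray(c,k[:,0,:],z)*1000
        (x,y),(a,b),t=cv2.minAreaRect(w.astype(np.float32))
        if a>b: a,b,t=b,a,t-90   # b long, side b at angle t+90 from x => t from y
        t=(t+90)%180-90
        out.append((round(x/1000,4),round(y/1000,4),round(t,1),round(a),round(b),k[:,0].mean(0).round().tolist()))
    return out
def hsv(c): return cv2.cvtColor(c["pixels"],cv2.COLOR_RGB2HSV).astype(int)
def white(c):
    h=hsv(c); return (h[...,1]<45)&(h[...,2]>150)
def st():
    s=r.read_state();Rm=R.from_quat(s["eef_rot"]).as_matrix()
    print("t",round(s["time"],2),"p",np.round(s["ee_pos"],4),"ft",np.round(s["ft_force"],1),"w",round(s["width"],4),"g",round(s["grip_force"],1)); return s
def tgt(x,y,z,yaw=0):
    "shift (world->tool units of rows) and turn to reach TCP x,y,z with tool y along world +x turned by yaw deg, tool down"
    s=st();Rm=R.from_quat(s["eef_rot"])
    T=R.from_euler('z',yaw,degrees=True)*R.from_matrix(np.array([[0,1,0],[1,0,0],[0,0,-1.]]))
    d=np.array([x,y,z])-s["ee_pos"]
    print("shift if turned first",np.round(T.inv().apply(d)/.04,2),"shift now",np.round(Rm.inv().apply(d)/.04,2),"turn",np.round((Rm.inv()*T).as_rotvec()/.12,2))
E
python3 - <<'E'
from h import *
c=cam("top");h=hsv(c);H,S,V=h[...,0],h[...,1],h[...,2]
print("tiles",blobs(c,white(c),.012,200))
print("cork",blobs(c,(H>5)&(H<20)&(S>90)&(np.arange(560)[None]>335)&(np.arange(560)[None]<392)&(np.arange(420)[:,None]>135)&(np.arange(420)[:,None]<175),.004,200))
m=(V<45)&(np.arange(560)[None]>335)&(np.arange(560)[None]<400)&(np.arange(420)[:,None]>185)&(np.arange(420)[:,None]<235)
print("mat",blobs(c,m,.004,100))
print("green",blobs(c,(H>60)&(H<85)&(S>140),.078,100))
print("px white ex",h[150,315])
cv2.imwrite("pics/mag0.png",cv2.resize(c["pixels"][150:225,145:255,::-1],None,fx=7,fy=7,interpolation=cv2.INTER_CUBIC))
tgt(.45,.15,.45)
E
```

```text
tiles [(0.4289, -0.0598, 5.7, 60, 98, [311.0, 218.0]), (0.4332, -0.3348, 89.9, 47, 56, [419.0, 216.0]), (0.597, -0.074, -1.1, 58, 92, [315.0, 152.0])]
cork [(0.5887, -0.1998, -1.1, 74, 108, [364.0, 155.0])]
mat [(0.4458, -0.2027, -10.5, 74, 107, [366.0, 211.0])]
green []
px white ex [ 25  21 156]
t 0.15 p [0.2403 0.5768 0.4042] ft [-0.2  0.1  0.3] w 0.0866 g 0.0
shift if turned first [-10.67   5.24  -1.15] shift now [-8.94 -7.84 -1.14] turn [-0.01  0.01  9.8 ]
```

View pics/mag0.png

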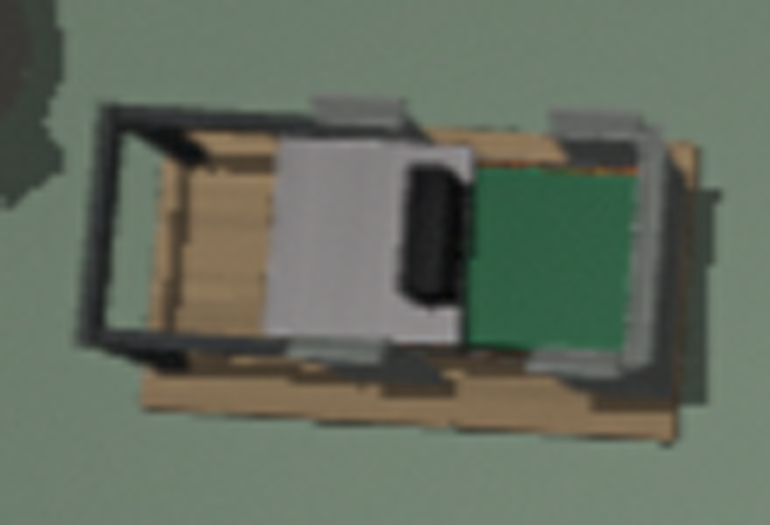

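```bash
python3 -m inch '[[0,0,-0.2,0,0,0.98],[0,0,-0.2,0,0,0.98],[0,0,-0.2,0,0,0.98],[0,0,-0.2,0,0,0.98],[0,0,-0.2,0,0,0.98]]' 0.1 40
python3 -m inch '[[0,0,0,0,0,0.98],[0,0,0,0,0,0.98],[0,0,0,0,0,0.98],[0,0,0,0,0,0.98],[0,0,0,0,0,0.98]]'
python3 -m inch '[[-0.72,0.35,0,0,0,0],[-0.72,0.35,0,0,0,0],[-0.72,0.35,0,0,0,0],[-0.72,0.35,0,0,0,0],[-0.72,0.35,0,0,0,0]]'
python3 -m inch '[[-0.72,0.35,0,0,0,0],[-0.72,0.35,0,0,0,0],[-0.72,0.35,0,0,0,0],[-0.72,0.35,0,0,0,0],[-0.72,0.35,0,0,0,0]]'
python3 -m inch '[[-0.72,0.35,0,0,0,0],[-0.72,0.35,0,0,0,0],[-0.72,0.35,0,0,0,0],[-0.72,0.35,0,0,0,0],[0,0,0,0,0,0]]'
python3 - <<'E'
from h import *
tgt(.45,.15,.45)
t=cam("top")
q=np.array([(280,140),(475,148),(462,345),(268,335)])/7+[145,150]-.43
w=ray(t,q,.088);print("plate corners",w.round(4).tolist(),w.mean(0))
k=np.array([(405,165),(458,170),(450,305),(400,298)])/7+[145,150]-.43
print("knob",ray(t,k,.118).mean(0))
c=cam("wrist");print(np.round(c["extrinsics"],3).tolist(),c["fx"],c["cx"],c["cy"])
print(proj(c,[[*w.mean(0),.088]]))
cv2.imwrite("pics/w1.png",cv2.resize(c["pixels"][:,:,::-1],(800,600)))
E
```

```text
time: 0.57
ee_pos: [0.2403, 0.5769, 0.4448]
eef_rot: [0.474, 0.88, -0.0, 0.0]
ft_force: [0.0, 0.1, -0.2]
width: 0.0614
grip_force: 0.0
time: 0.98
ee_pos: [0.2403, 0.5769, 0.4444]
eef_rot: [0.709, 0.705, -0.0, 0.0]
ft_force: [0.4, -0.0, -0.1]
width: 0.0479
grip_force: 0.0
time: 1.4
ee_pos: [0.3108, 0.4314, 0.4445]
eef_rot: [0.707, 0.707, -0.0, -0.0]
ft_force: [0.5, -0.5, 0.7]
width: 0.0478
grip_force: 0.0
time: 1.82
ee_pos: [0.3807, 0.2873, 0.4446]
eef_rot: [0.707, 0.707, -0.0, -0.0]
ft_force: [0.5, 0.9, -0.2]
width: 0.048
grip_force: 0.0
time: 2.23
ee_pos: [0.4386, 0.1677, 0.445]
eef_rot: [0.71, 0.704, 0.0, 0.001]
ft_force: [-0.9, 0.1, 0.1]
width: 0.0478
grip_force: 0.0
t 2.23 p [0.4386 0.1677 0.445 ] ft [-0.9  0.1  0.1] w 0.0478 g 0.0
shift if turned first [-0.44  0.28 -0.13] shift now [-0.44  0.29 -0.13] turn [ 0.01  0.01 -0.07]
plate corners [[0.542, 0.2408], [0.538, 0.175], [0.4713, 0.1791], [0.4758, 0.2441]] [0.50675695 0.20974455]
knob [0.50381865 0.18461372]
[[1.0, -0.006, -0.001, 0.439], [-0.006, -0.965, -0.261, 0.243], [0.001, 0.261, -0.965, 0.426], [0.0, 0.0, 0.0, 1.0]] 289.9407130159109 279.8395618331027 214.91435499565105
[[338.58284951 165.63324219]]
```

View pics/w1.png

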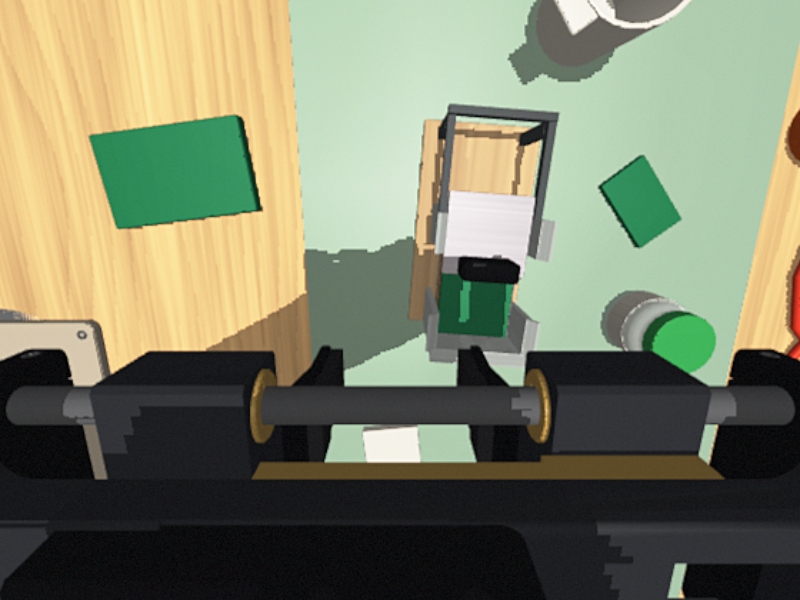

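```bash
python3 - <<'E'
from h import *
tgt(.5033,.1566,.345,-3.5)
E
```

```text
t 2.33 p [0.4367 0.1728 0.4447] ft [-0.5  0.8  0.3] w 0.0478 g 0.0
shift if turned first [-0.3   1.69  2.49] shift now [-0.4   1.67  2.49] turn [-0.   -0.    0.49]
```

```bash
python3 -m inch '[[0,0,0,0,0,0.49],[-0.1,0.56,0.5,0,0,0],[-0.1,0.56,1,0,0,0],[-0.1,0.56,0.99,0,0,0],[0,0,0,0,0,0]]' -1
python3 -m inch '[[0,0,0,0,0,0],[0,0,0,0,0,0],[0,0,0,0,0,0],[0,0,0,0,0,0],[0,0,0,0,0,0]]'
python3 - <<'E'
from h import *
tgt(.5033,.1566,.277,-3.5)
c=cam("wrist")
m=white(c);
print(blobs(c,m,.088,300))
h=hsv(c);print("knob",blobs(c,(h[...,2]<40)&(np.arange(420)[:,None]<235),.118,200))
cv2.imwrite("pics/w2.png",cv2.resize(c["pixels"][:,:,::-1],(800,600)))
E
```

```text
time: 2.75
ee_pos: [0.4987, 0.1588, 0.3451]
eef_rot: [0.727, 0.686, -0.005, -0.0]
ft_force: [-1.8, -0.0, -0.9]
width: 0.022
grip_force: 0.0
time: 3.17
ee_pos: [0.4986, 0.1593, 0.3538]
eef_rot: [0.727, 0.686, 0.001, -0.0]
ft_force: [-0.6, -0.0, -0.3]
width: 0.0011
grip_force: 0.0
t 3.17 p [0.4986 0.1593 0.3538] ft [-0.6 -0.  -0.3] w 0.0011 g 0.0
shift if turned first [-0.06  0.12  1.92] shift now [-0.06  0.12  1.92] turn [ 0.01 -0.02  0.03]
[(0.655, -0.0578, 86.5, 31, 97, [436.0, 406.0]), (0.6599, 0.0535, 86.6, 41, 93, [452.0, 314.0]), (0.5095, 0.2134, 85.6, 61, 68, [288.0, 155.0]), (0.5155, 0.2925, 85.5, 8, 64, [289.0, 53.0]), (0.5529, 0.2177, 86.7, 216, 351, [332.0, 112.0])]
knob [(0.5072, 0.1883, 86.6, 19, 43, [287.0, 196.0]), (0.5145, 0.2894, 85.6, 3, 62, [290.0, 45.0])]
```

View pics/w2.png

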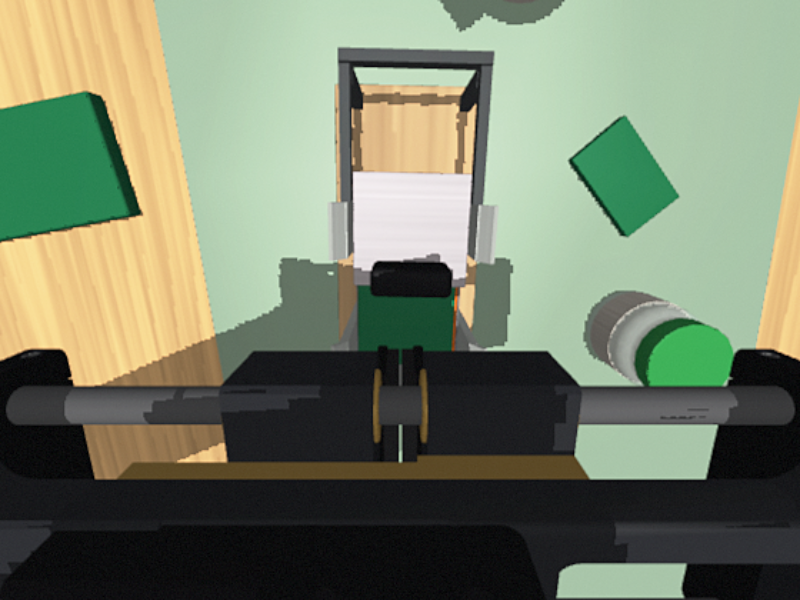

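```bash
python3 -m inch '[[0,0.15,0,0,0,0],[0,0,0.5,0,0,0],[0,0,0.7,0,0,0],[0,0,0.7,0,0,0],[0,0,0,0,0,0]]'
python3 -m inch '[[0.3,0,0,0,0,0],[0.3,0,0,0,0,0],[0.3,0,0,0,0,0],[0.3,0,0,0,0,0],[0.3,0,0,0,0,0]]'
python3 -m inch '[[0.2,0,0,0,0,0],[0.15,0,0,0,0,0],[0,0,0,0,0,0],[0,0,0,0,0,0],[0,0,0,0,0,0]]'
python3 -c "
from h import *
tgt(.5105,.245,.277,-3.9)"
```

```text
time: 3.63
ee_pos: [0.5033, 0.158, 0.2721]
eef_rot: [0.727, 0.686, -0.003, -0.001]
ft_force: [-1.6, -0.1, -0.3]
width: 0.0007
grip_force: 0.0
time: 4.05
ee_pos: [0.5089, 0.2199, 0.2778]
eef_rot: [0.727, 0.686, 0.001, 0.001]
ft_force: [0.3, -41.0, 15.2]
width: 0.0008
grip_force: 27.6
time: 4.47
ee_pos: [0.5104, 0.2225, 0.2775]
eef_rot: [0.731, 0.682, -0.007, 0.004]
ft_force: [-14.6, -49.4, 32.7]
width: 0.0003
grip_force: 25.2
t 4.47 p [0.5104 0.2225 0.2775] ft [-14.6 -49.4  32.7] w 0.0003 g 25.2
shift if turned first [ 0.56 -0.04  0.01] shift now [ 0.56 -0.04  0.  ] turn [-0.03  0.12 -0.01]
```

```bash
python3 -m inch '[[-0.5,0,0,0,0,0],[-0.3,0,-0.3,0,0,0],[0,0,-0.5,0,0,0],[0,0,-0.5,0,0,0],[0,0,0,0,0,0]]'
python3 - <<'E'
from h import *
st()
c=cam("wrist")
m=white(c);
print(blobs(c,m,.088,300))
c=cam("top")
cv2.imwrite("pics/t3.png",cv2.resize(c["pixels"][130:240,130:270,::-1],None,fx=5.5,fy=5.5,interpolation=cv2.INTER_CUBIC))
E
```

```text
time: 4.88
ee_pos: [0.5082, 0.2021, 0.333]
eef_rot: [0.727, 0.686, 0.004, 0.0]
ft_force: [0.5, 0.3, 0.2]
width: 0.0003
grip_force: 0.0
t 4.88 p [0.5082 0.2021 0.333 ] ft [0.5 0.3 0.2] w 0.0003 g 0.0
[(0.6525, 0.0101, 86.3, 28, 89, [435.0, 407.0]), (0.6423, 0.1128, 86.4, 38, 57, [428.0, 317.0]), (0.5134, 0.2642, 85.5, 66, 68, [279.0, 148.0]), (0.5545, 0.2625, 86.8, 199, 343, [331.0, 121.0])]
```

View pics/t3.png

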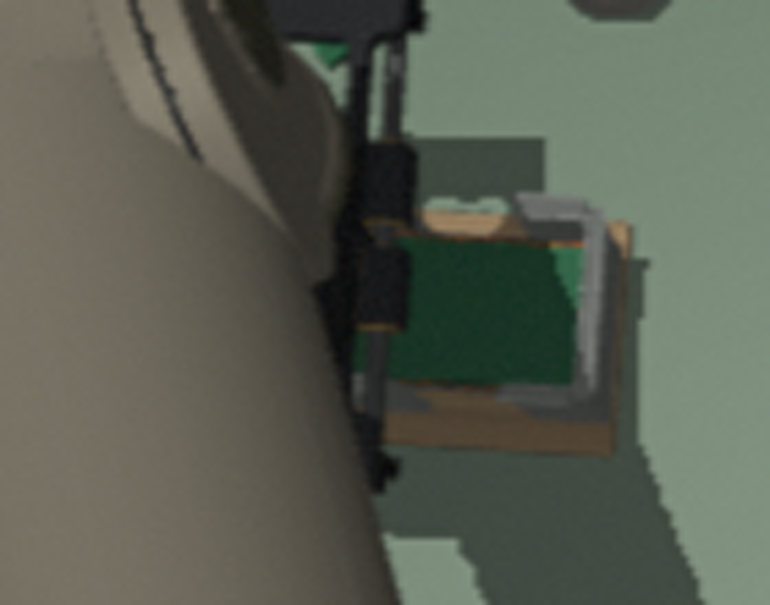

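```bash
python3 -m inch '[[-0.7,0,-0.3,0,0,0],[-0.7,0,-0.3,0,0,0],[-0.7,0,-0.3,0,0,0],[-0.7,0,-0.1,0,0,0],[-0.6,0,0,0,0,0]]' 1
python3 -m inch '[[0,0,0,0,0,0],[0,0,0,0,0,0],[0,0,0,0,0,0],[0,0,0,0,0,0],[0,0,0,0,0,0]]'
python3 - <<'E'
from h import *
st()
c=cam("wrist");h=hsv(c)
print("plate",blobs(c,white(c),.088,300))
print("green",blobs(c,(h[...,0]>60)&(h[...,0]<85)&(h[...,1]>150),.078,300))
cv2.imwrite("pics/w4.png",cv2.resize(c["pixels"][60:270,140:420,::-1],(800,600),interpolation=cv2.INTER_CUBIC))
E
```

```text
time: 5.4
ee_pos: [0.4992, 0.0637, 0.3691]
eef_rot: [0.727, 0.686, 0.001, 0.0]
ft_force: [0.8, 0.2, -0.3]
width: 0.026
grip_force: 0.0
time: 5.82
ee_pos: [0.4992, 0.066, 0.368]
eef_rot: [0.727, 0.687, -0.0, -0.0]
ft_force: [-0.5, -0.2, -0.9]
width: 0.0595
grip_force: 0.0
t 5.82 p [0.4992 0.066  0.368 ] ft [-0.5 -0.2 -0.9] w 0.0595 g 0.0
plate [(0.4894, -0.0334, 86.7, 30, 125, [276.0, 310.0]), (0.5537, 0.1232, 86.7, 228, 357, [335.0, 127.0])]
green [(0.6869, 0.1137, 86.7, 55, 64, [481.0, 150.0]), (0.6392, 0.2141, 37.7, 40, 59, [438.0, 33.0]), (0.303, 0.2317, -83.1, 54, 78, [36.0, 36.0])]
```

View pics/w4.png

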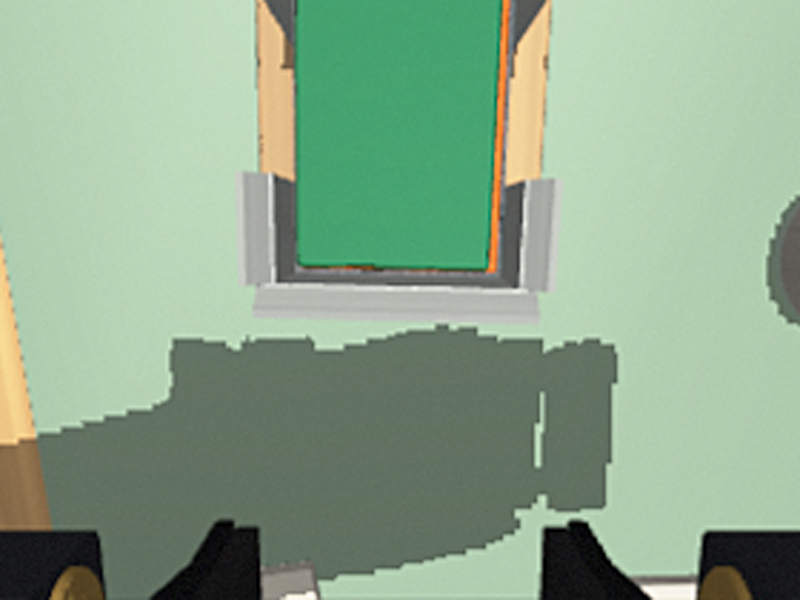

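```bash
python3 - <<'E'
from h import *
c=cam("wrist")
f=lambda p:np.array(p)/(800/280)+[140,60]-.33
ax=np.array([np.sin(np.radians(3.9)),np.cos(np.radians(3.9))])
w=ray(c,f([(274,283),(522,288)]),.108);print("wall inner",w.round(4).tolist(),np.linalg.norm(w[0]-w[1]),"mouth",w.mean(0)+.054*ax)
s=ray(c,f([(272,180),(526,180)]),.108);print("side inner",s.round(4).tolist())
g=ray(c,f([(298,268),(492,271)]),.078);print("green near",g.round(4).tolist(),np.linalg.norm(g[0]-g[1]),"centre",g.mean(0)+.05*ax)
print("yaw wall",np.degrees(np.arctan2(*(w[1]-w[0])[::-1])),"green",np.degrees(np.arctan2(*(g[1]-g[0])[::-1])))
h=hsv(c);m=((h[...,0]>60)&(h[...,0]<85)&(h[...,1]>110)).astype(np.uint8)
print("greenblob",blobs(c,m,.078,300))
cl=g.mean(0)+.05*ax;tgt(cl[0],cl[1],.34,-3.9)
E
```

```text
wall inner [[0.467, 0.1221], [0.5379, 0.1166]] 0.0711162466242391 mouth [0.5061581  0.17320435]
side inner [[0.4692, 0.1501], [0.5396, 0.1461]]
green near [[0.4706, 0.1244], [0.5326, 0.1199]] 0.06223778699476283 centre [0.50499474 0.17203308]
yaw wall -4.425486217791583 green -4.1557775606537035
greenblob [(0.687, 0.1139, 86.7, 56, 65, [481.0, 150.0]), (0.5048, 0.1727, -4.6, 61, 99, [278.0, 90.0]), (0.6392, 0.214, 37.6, 40, 60, [437.0, 33.0]), (0.3032, 0.2316, -83.3, 54, 78, [36.0, 36.0])]
t 5.92 p [0.4992 0.0655 0.3681] ft [0.6 0.3 0.3] w 0.0671 g 0.0
shift if turned first [ 2.67 -0.04  0.7 ] shift now [ 2.67 -0.01  0.7 ] turn [-0.    0.    0.09]
```

```bash
python3 -m inch '[[0.67,0,0,0,0,0.14],[0.67,0,0,0,0,0],[0.67,0,0,0,0,0],[0.67,0,0,0,0,0],[0,0,0,0,0,0]]' 1 30
python3 -m inch '[[0,0,0.1,0,0,0],[0,0,0.7,0,0,0],[0,0,0.8,0,0,0],[0,0,0,0,0,0],[0,0,0,0,0,0]]'
python3 -c "
from h import *
tgt(.505,.1725,.250,-4.3)"
```

```text
time: 6.33
ee_pos: [0.5061, 0.1778, 0.3679]
eef_rot: [0.731, 0.683, 0.0, -0.001]
ft_force: [-0.9, 1.3, 1.0]
width: 0.0863
grip_force: 0.0
time: 6.75
ee_pos: [0.5065, 0.1706, 0.3036]
eef_rot: [0.734, 0.679, -0.002, -0.0]
ft_force: [0.2, 0.4, 1.3]
width: 0.0869
grip_force: 0.0
t 6.75 p [0.5065 0.1706 0.3036] ft [0.2 0.4 1.3] w 0.0869 g 0.0
shift if turned first [ 0.05 -0.04  1.34] shift now [ 0.05 -0.04  1.34] turn [-0.02  0.02 -0.01]
```

```bash
python3 -m inch '[[0.04,-0.04,0.3,0,0,0],[0,0,0.4,0,0,0],[0,0,0.4,0,0,0],[0,0,0.2,0,0,0],[0,0,0,0,0,0]]'
python3 -m inch '[[0,0,0,0,0,0],[0,0,0,0,0,0],[0,0,0,0,0,0],[0,0,0,0,0,0],[0,0,0,0,0,0]]'
python3 -c "
from h import *
tgt(.505,.1725,.250,-4.3)"
```

```text
time: 7.17
ee_pos: [0.5051, 0.1731, 0.2517]
eef_rot: [0.733, 0.68, -0.001, -0.0]
ft_force: [0.3, 0.9, 0.5]
width: 0.0868
grip_force: 0.0
time: 7.58
ee_pos: [0.5055, 0.1733, 0.2529]
eef_rot: [0.733, 0.68, 0.0, 0.0]
ft_force: [0.4, 0.2, -0.1]
width: 0.0873
grip_force: 0.0
t 7.58 p [0.5055 0.1733 0.2529] ft [ 0.4  0.2 -0.1] w 0.0873 g 0.0
shift if turned first [-0.02 -0.01  0.07] shift now [-0.02 -0.01  0.07] turn [ 0.01 -0.   -0.  ]
```

```bash
python3 -m inch '[[0,0,0.08,0,0,0],[0,0,0,0,0,0],[0,0,0,0,0,0],[0,0,0,0,0,0],[0,0,0,0,0,0]]' -1 45
python3 -m inch '[[0,0,0,0,0,0],[0,0,0,0,0,0],[0,0,0,0,0,0],[0,0,0,0,0,0],[0,0,0,0,0,0]]'
python3 -m inch '[[0,0,-0.1,0,0,0],[0,0,-0.4,0,0,0],[0,0,-0.6,0,0,0],[0,0,-0.8,0,0,0],[0,0,-0.6,0,0,0]]'
python3 -c "
from h import *
tgt(.5887,-.1998,.30,-1.1)"
```

```text
time: 8.0
ee_pos: [0.5053, 0.1732, 0.2491]
eef_rot: [0.733, 0.68, -0.0, -0.0]
ft_force: [2.5, 0.0, 0.1]
width: 0.0613
grip_force: 34.3
time: 8.42
ee_pos: [0.5053, 0.1733, 0.2492]
eef_rot: [0.733, 0.68, -0.0, -0.0]
ft_force: [-0.1, 0.1, 0.1]
width: 0.0615
grip_force: 45.0
time: 8.83
ee_pos: [0.5055, 0.173, 0.3514]
eef_rot: [0.734, 0.68, 0.0, 0.0]
ft_force: [1.2, 0.9, -1.3]
width: 0.0614
grip_force: 45.0
t 8.83 p [0.5055 0.173  0.3514] ft [ 1.2  0.9 -1.3] w 0.0614 g 45.0
shift if turned first [-9.28  2.26  1.28] shift now [-9.13  2.78  1.28] turn [ 0.01 -0.   -0.47]
```

```bash
python3 -m inch '[[-0.6,0.12,0,0,0,-0.47],[-0.96,0.24,0,0,0,0],[-0.96,0.24,0,0,0,0],[-0.96,0.24,0,0,0,0],[-0.96,0.24,0,0,0,0]]'
python3 -m inch '[[-0.96,0.24,0,0,0,0],[-0.96,0.24,0,0,0,0],[-0.96,0.24,0,0,0,0],[-0.96,0.24,0,0,0,0],[-0.6,0.2,0,0,0,0]]'
python3 -m inch '[[0,0,0.4,0,0,0],[0,0,0.6,0,0,0],[0,0,0.6,0,0,0],[0,0,0.6,0,0,0],[0,0,0,0,0,0]]'
python3 -c "
from h import *
tgt(.5887,-.1998,.189,-1.1)"
```

```text
time: 9.25
ee_pos: [0.5438, -0.0072, 0.3497]
eef_rot: [0.714, 0.7, 0.0, 0.0]
ft_force: [1.6, 0.7, -2.2]
width: 0.0618
grip_force: 45.0
time: 9.67
ee_pos: [0.5863, -0.1883, 0.3496]
eef_rot: [0.715, 0.699, -0.001, 0.001]
ft_force: [-0.6, -0.2, -1.6]
width: 0.0614
grip_force: 45.0
time: 10.08
ee_pos: [0.5853, -0.183, 0.2568]
eef_rot: [0.714, 0.7, -0.002, -0.003]
ft_force: [-1.4, -0.0, -2.1]
width: 0.0612
grip_force: 45.0
t 10.08 p [ 0.5853 -0.183   0.2568] ft [-1.4 -0.  -2.1] w 0.0612 g 45.0
shift if turned first [-0.42  0.09  1.69] shift now [-0.42  0.1   1.69] turn [-0.06 -0.01  0.  ]
```

```bash
python3 -m inch '[[-0.42,0.09,0.2,-0.06,0,0],[0,0,0.5,0,0,0],[0,0,0.5,0,0,0],[0,0,0.3,0,0,0],[0,0,0,0,0,0]]'
python3 -m inch '[[0,0,0.1,0,0,0],[0,0,0,0,0,0],[0,0,0,0,0,0],[0,0,0,0,0,0],[0,0,0,0,0,0]]'
python3 -c "
from h import *
tgt(.5887,-.1998,.188,-1.1)"
```

```text
time: 10.5
ee_pos: [0.5899, -0.2002, 0.1996]
eef_rot: [0.714, 0.7, 0.002, 0.001]
ft_force: [0.2, 0.1, -1.6]
width: 0.0617
grip_force: 45.0
time: 10.92
ee_pos: [0.5907, -0.2007, 0.198]
eef_rot: [0.714, 0.7, 0.003, 0.003]
ft_force: [0.4, 0.1, -2.2]
width: 0.061
grip_force: 45.0
t 10.92 p [ 0.5907 -0.2007  0.198 ] ft [ 0.4  0.1 -2.2] w 0.061 g 45.0
shift if turned first [ 0.02 -0.05  0.25] shift now [ 0.02 -0.05  0.25] turn [0.07 0.   0.  ]
```

```bash
python3 -m inch '[[0,0,0.27,0.07,0,0],[0,0,0,0,0,0],[0,0,0,0,0,0],[0,0,0,0,0,0],[0,0,0,0,0,0]]'
python3 -c "
from h import *
tgt(.5887,-.1998,.187,-1.1)"
```

```text
time: 11.33
ee_pos: [0.5912, -0.2009, 0.1867]
eef_rot: [0.714, 0.7, 0.0, 0.001]
ft_force: [4.0, -1.3, 3.4]
width: 0.0612
grip_force: 48.7
t 11.33 p [ 0.5912 -0.2009  0.1867] ft [ 4.  -1.3  3.4] w 0.0612 g 48.7
shift if turned first [ 0.03 -0.06 -0.01] shift now [ 0.03 -0.06 -0.01] turn [0.01 0.01 0.  ]
```

```bash
python3 -m inch '[[0,0,0,0,0,0],[0,0,0,0,0,0],[0,0,0,0,0,0],[0,0,-0.1,0,0,0],[0,0,-0.4,0,0,0]]' 1
python3 -m inch '[[0,0,-0.9,0,0,0],[-0.2,0,-1,0,0,0],[-0.7,0,-1,0,0,0],[-0.7,0,-1,0,0,0],[-0.7,0,-0.3,0,0,0]]'
python3 -m inch '[[0,0,0,0,0,0],[0,0,0,0,0,0],[0,0,0,0,0,0],[0,0,0,0,0,0],[0,0,0,0,0,0]]'
python3 - <<'E'
from h import *
st()
c=cam("wrist");h=hsv(c)
print("white",blobs(c,white(c),.012,300))
print("green",blobs(c,(h[...,0]>60)&(h[...,0]<85)&(h[...,1]>110),.016,300))
cv2.imwrite("pics/w5.png",cv2.resize(c["pixels"][:,:,::-1],(800,600)))
E
```

```text
time: 11.75
ee_pos: [0.5889, -0.2002, 0.2039]
eef_rot: [0.714, 0.7, -0.002, -0.003]
ft_force: [-0.3, 0.0, 0.1]
width: 0.0837
grip_force: 0.0
time: 12.17
ee_pos: [0.5895, -0.2848, 0.3674]
eef_rot: [0.713, 0.701, 0.001, 0.001]
ft_force: [0.9, -0.8, 0.2]
width: 0.0876
grip_force: 0.0
time: 12.58
ee_pos: [0.5894, -0.2831, 0.3614]
eef_rot: [0.713, 0.701, -0.001, -0.002]
ft_force: [0.3, -0.1, 0.5]
width: 0.0868
grip_force: 0.0
t 12.58 p [ 0.5894 -0.2831  0.3614] ft [ 0.3 -0.1  0.5] w 0.0868 g 0.0
white [(0.576, -0.4368, 89.1, 57, 273, [279.0, 313.0]), (0.4471, -0.3329, 57.2, 107, 296, [161.0, 226.0]), (0.5714, -0.2256, 88.9, 290, 450, [281.0, 102.0])]
green [(0.5922, -0.2013, -1.3, 61, 98, [281.0, 125.0])]
```

View pics/w5.png

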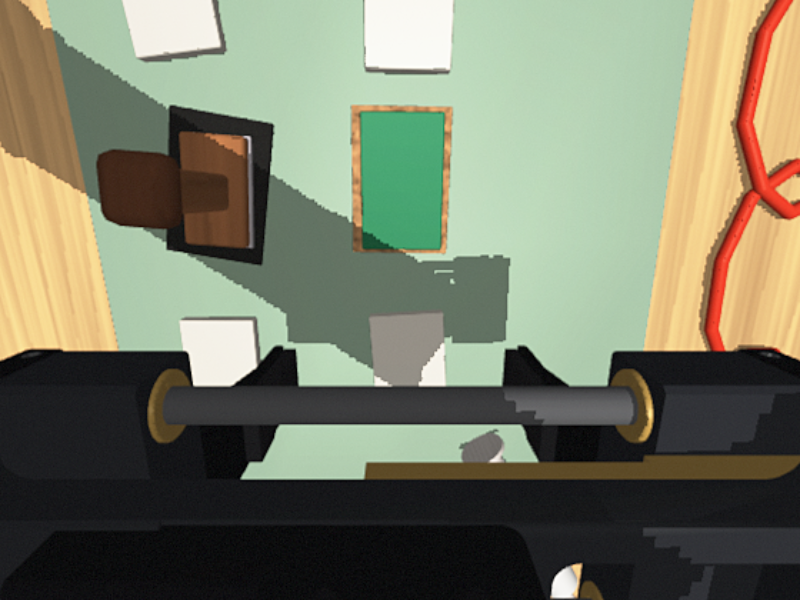

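```bash
sed -i 's/return (h\[...,1\]<45)&(h\[...,2\]>150)/m=(h[...,1]<32)\&(h[...,2]>100); m[245:]=False; return m/' h.py
python3 -m inch '[[0.56,-0.34,0,0,0,0],[0.56,-0.34,0,0,0,0],[0.56,-0.34,0,0,0,0],[0.56,-0.34,0,0,0,0],[0.56,-0.34,0,0,0,0]]'
python3 -m inch '[[0,0,0,0,0,0],[0,0,0,0,0,0],[0,0,0,0,0,0],[0,0,0,0,0,0],[0,0,0,0,0,0]]'
python3 - <<'E'
from h import *
st()
c=cam("wrist");print("white",blobs(c,white(c),.012,300))
c=cam("top");print("white",[b for b in blobs(c,white(c),.012,200)])
E
```

```text
time: 13.05
ee_pos: [0.5226, -0.1695, 0.3622]
eef_rot: [0.713, 0.701, -0.001, -0.001]
ft_force: [-0.1, 0.8, 0.7]
width: 0.0872
grip_force: 0.0
time: 13.47
ee_pos: [0.5234, -0.172, 0.3626]
eef_rot: [0.714, 0.7, -0.001, -0.0]
ft_force: [0.4, 0.6, 0.5]
width: 0.0873
grip_force: 0.0
t 13.47 p [ 0.5234 -0.172   0.3626] ft [0.4 0.6 0.5] w 0.0873 g 0.0
white [(0.5988, -0.0737, -2.2, 64, 100, [346.0, 107.0]), (0.4313, -0.0604, 5.3, 64, 101, [192.0, 96.0])]
white [(0.5197, 0.2713, -4.7, 80, 99, [178.0, 186.0]), (0.5064, 0.6473, -84.2, 174, 207, [39.0, 189.0]), (0.4995, 0.0778, -1.0, 268, 408, [260.0, 209.0]), (0.6249, 0.4405, -27.7, 96, 145, [116.0, 144.0]), (0.7294, -0.5584, 28.3, 32, 116, [501.0, 99.0]), (0.9859, -0.51, -1.3, 34, 185, [476.0, 7.0]), (0.9924, 0.2645, -1.3, 57, 596, [185.0, 10.0])]
```

```bash
python3 - <<'E'
from h import *
tgt(.598,-.0737,.215,-2.0)
E
```

```text
t 13.57 p [ 0.5234 -0.1719  0.3626] ft [0.7 0.2 0.3] w 0.0869 g 0.0
shift if turned first [2.52 1.78 3.69] shift now [2.49 1.82 3.68] turn [-0.01  0.    0.12]
```

```bash
python3 -m inch '[[0.5,0.35,0.3,0,0,0.12],[0.67,0.47,0.5,0,0,0],[0.67,0.48,0.9,0,0,0],[0.67,0.48,1,0,0,0],[0,0,1,0,0,0]]'
python3 -m inch '[[0,0,0,0,0,0],[0,0,0,0,0,0],[0,0,0,0,0,0],[0,0,0,0,0,0],[0,0,0,0,0,0]]'
python3 -c "
from h import *
tgt(.598,-.0737,.185,-2)"
```

```text
time: 13.98
ee_pos: [0.5939, -0.0767, 0.2271]
eef_rot: [0.717, 0.697, 0.002, 0.0]
ft_force: [1.4, 0.8, -0.2]
width: 0.087
grip_force: 0.0
time: 14.4
ee_pos: [0.591, -0.083, 0.2301]
eef_rot: [0.719, 0.695, 0.001, 0.001]
ft_force: [0.1, -0.4, -0.3]
width: 0.0865
grip_force: 0.0
t 14.4 p [ 0.591  -0.083   0.2301] ft [ 0.1 -0.4 -0.3] w 0.0865 g 0.0
shift if turned first [0.24 0.17 1.13] shift now [0.24 0.16 1.13] turn [ 0.02 -0.    0.  ]
```

```bash
python3 -m inch '[[0.24,0.17,0.1,0,0,0],[0,0,0.35,0,0,0],[0,0,0.35,0,0,0],[0,0,0.3,0,0,0],[0,0,0,0,0,0]]'
python3 -m inch '[[0,0,0,0,0,0],[0,0,0,0,0,0],[0,0,0,0,0,0],[0,0,0,0,0,0],[0,0,0,0,0,0]]'
python3 -c "
from h import *
tgt(.598,-.0737,.185,-2)"
```

```text
time: 14.82
ee_pos: [0.5974, -0.0726, 0.1829]
eef_rot: [0.719, 0.695, -0.001, -0.001]
ft_force: [0.6, -0.8, -0.1]
width: 0.0868
grip_force: 0.0
time: 15.23
ee_pos: [0.5973, -0.0726, 0.1828]
eef_rot: [0.719, 0.695, -0.001, -0.001]
ft_force: [-2.1, 2.0, 6.0]
width: 0.0867
grip_force: 3.0
t 15.23 p [ 0.5973 -0.0726  0.1828] ft [-2.1  2.   6. ] w 0.0867 g 3.0
shift if turned first [-0.03  0.02 -0.05] shift now [-0.03  0.02 -0.05] turn [-0.02 -0.    0.01]
```

```bash
python3 -m inch '[[-0.02,0,-0.08,0,0,0],[0,0,0,0,0,0],[0,0,0,0,0,0],[0,0,0,0,0,0],[0,0,0,0,0,0]]' -1 45
python3 -m inch '[[0,0,0,0,0,0],[0,0,0,0,0,0],[0,0,0,0,0,0],[0,0,-0.2,0,0,0],[0,0,-0.5,0,0,0]]'
python3 -m inch '[[0,0,-0.9,0,0,0],[0,0,-0.9,0,0,0],[0,0,-0.9,0,0,0],[0,0,-0.6,0,0,0],[0,0,0,0,0,0]]'
python3 -c "
from h import *
tgt(.505,.1732,.345,-4.2)"
```

```text
time: 15.65
ee_pos: [0.5974, -0.0734, 0.1866]
eef_rot: [0.719, 0.695, -0.001, -0.001]
ft_force: [-0.7, 1.4, -1.2]
width: 0.0619
grip_force: 28.3
time: 16.07
ee_pos: [0.5965, -0.0731, 0.2133]
eef_rot: [0.719, 0.695, -0.002, -0.002]
ft_force: [-1.0, 0.1, -1.8]
width: 0.0611
grip_force: 45.0
time: 16.48
ee_pos: [0.5988, -0.0743, 0.3533]
eef_rot: [0.719, 0.695, 0.003, 0.002]
ft_force: [-0.2, 0.1, -0.6]
width: 0.0612
grip_force: 45.0
t 16.48 p [ 0.5988 -0.0743  0.3533] ft [-0.2  0.1 -0.6] w 0.0612 g 45.0
shift if turned first [ 6.   -2.79  0.21] shift now [ 6.1  -2.56  0.19] turn [ 0.06 -0.01  0.33]
```

```bash
python3 -m inch '[[0.4,-0.2,0,0,0,0.33],[0.8,-0.37,0,0,0,0],[0.8,-0.37,0,0,0,0],[0.8,-0.37,0,0,0,0],[0.8,-0.37,0,0,0,0]]'
python3 -m inch '[[0.8,-0.37,0,0,0,0],[0.8,-0.37,0,0,0,0],[0.8,-0.37,0,0,0,0],[0,0,0,0,0,0],[0,0,0,0,0,0]]'
python3 -m inch '[[0,0,0,0,0,0],[0,0,0,0,0,0],[0,0,0,0,0,0],[0,0,0,0,0,0],[0,0,0,0,0,0]]'
python3 -c "
from h import *
tgt(.505,.1738,.320,-4.2)"
```

```text
time: 16.9
ee_pos: [0.5395, 0.076, 0.3469]
eef_rot: [0.733, 0.681, -0.0, -0.001]
ft_force: [-0.2, 0.1, -2.6]
width: 0.0614
grip_force: 45.0
time: 17.32
ee_pos: [0.5023, 0.1759, 0.3469]
eef_rot: [0.731, 0.682, -0.001, -0.001]
ft_force: [0.4, -2.0, -1.6]
width: 0.0612
grip_force: 45.0
time: 17.73
ee_pos: [0.5036, 0.1731, 0.3471]
eef_rot: [0.733, 0.68, -0.0, -0.0]
ft_force: [0.1, 0.1, -1.7]
width: 0.0615
grip_force: 45.0
t 17.73 p [0.5036 0.1731 0.3471] ft [ 0.1  0.1 -1.7] w 0.0615 g 45.0
shift if turned first [0.02 0.03 0.68] shift now [0.02 0.04 0.68] turn [-0.01  0.   -0.01]
```

```bash
python3 -m inch '[[0.02,0.04,0.3,0,0,0],[0,0,0.4,0,0,0],[0,0,0.4,0,0,0],[0,0,0.4,0,0,0],[0,0,0.4,0,0,0]]'
python3 -m inch '[[0,0,0.2,0,0,0],[0,0,0.15,0,0,0],[0,0,0,0,0,0],[0,0,0,0,0,0],[0,0,0,0,0,0]]'
python3 -c "
from h import *
tgt(.505,.1738,.2536,-4.2)"
```

```text
time: 18.15
ee_pos: [0.5048, 0.1743, 0.2694]
eef_rot: [0.733, 0.681, -0.001, -0.0]
ft_force: [0.6, -0.5, -1.8]
width: 0.0612
grip_force: 45.0
time: 18.57
ee_pos: [0.5052, 0.1745, 0.2578]
eef_rot: [0.733, 0.681, 0.0, -0.0]
ft_force: [0.5, 0.6, -1.5]
width: 0.0613
grip_force: 45.0
t 18.57 p [0.5052 0.1745 0.2578] ft [ 0.5  0.6 -1.5] w 0.0613 g 45.0
shift if turned first [-0.02 -0.    0.11] shift now [-0.02 -0.    0.11] turn [-0.   -0.01 -0.  ]
```

```bash
python3 -m inch '[[0,0,0.1,0,0,0],[0,0,0,0,0,0],[0,0,0,0,0,0],[0,0,0,0,0,0],[0,0,0,0,0,0]]'
python3 -m inch '[[0,0,0,0,0,0],[0,0,0,0,0,0],[0,0,0,0,0,0],[0,0,0,0,0,0],[0,0,0,0,0,0]]' 1
python3 -m inch '[[0,0,-0.3,0,0,0],[0,0,-0.7,0,0,0],[0,0,-0.8,0,0,0],[0,0,-0.8,0,0,0],[0,0,-0.3,0,0,0]]'
python3 -c "
from h import *
tgt(.45,-.165,.365,0)"
```

```text
time: 18.98
ee_pos: [0.5049, 0.1745, 0.2533]
eef_rot: [0.732, 0.681, -0.0, -0.0]
ft_force: [0.2, -0.9, -1.6]
width: 0.0614
grip_force: 45.0
time: 19.4
ee_pos: [0.5049, 0.1745, 0.2532]
eef_rot: [0.732, 0.681, -0.0, -0.0]
ft_force: [0.2, -0.5, -1.3]
width: 0.0838
grip_force: 0.0
time: 19.82
ee_pos: [0.5059, 0.1743, 0.3744]
eef_rot: [0.733, 0.681, 0.003, 0.0]
ft_force: [1.0, -1.0, 1.2]
width: 0.087
grip_force: 0.0
t 19.82 p [0.5059 0.1743 0.3744] ft [ 1.  -1.   1.2] w 0.087 g 0.0
shift if turned first [-8.48 -1.4   0.23] shift now [-8.56 -0.77  0.2 ] turn [ 0.03 -0.03 -0.62]
```

```bash
python3 -m inch '[[-0.9,-0.1,0,0,0,0],[-0.9,-0.1,0,0,0,0],[-0.9,-0.1,0,0,0,0],[0,0,0,0,0,0],[0,0,0,0,0,0]]'
python3 -c "
from h import *
c=cam('wrist');st();print(blobs(c,white(c),.078,300))"
python3 -m inch '[[-0.8,-0.14,0,0,0,-0.6],[-0.9,-0.18,0,0,0,0],[-0.9,-0.18,0,0,0,0],[-0.9,-0.18,0,0,0,0],[-0.9,-0.18,0,0,0,0]]'
python3 -m inch '[[-0.9,-0.2,0,0,0,0],[-0.5,-0.1,0,0,0,0],[0,0,0,0,0,0],[0,0,0,0,0,0],[0,0,0,0,0,0]]'
python3 -c "
from h import *
c=cam('wrist');b=blobs(c,white(c),.012,300);print(b)
b=b[0];tgt(b[0]-.001,b[1],.215,b[2])"
```

```text
time: 20.23
ee_pos: [0.485, 0.0655, 0.3699]
eef_rot: [0.734, 0.679, 0.0, -0.001]
ft_force: [0.6, 0.1, -0.5]
width: 0.0869
grip_force: 0.0
t 20.28 p [0.4851 0.0673 0.3697] ft [ 0.5 -0.5 -0.3] w 0.0868 g 0.0
[(0.5047, 0.1286, 85.6, 46, 103, [295.0, 152.0]), (0.6564, 0.1179, -6.3, 43, 57, [461.0, 142.0]), (0.5048, 0.1743, -4.4, 63, 99, [292.0, 86.0]), (0.5102, 0.2282, 84.8, 6, 69, [293.0, 23.0]), (0.4669, 0.2269, -4.4, 12, 37, [242.0, 28.0]), (0.5572, 0.2198, -5.0, 13, 40, [351.0, 27.0])]
time: 20.7
ee_pos: [0.4482, -0.1081, 0.3695]
eef_rot: [0.707, 0.708, -0.0, -0.0]
ft_force: [1.4, -0.5, 0.4]
width: 0.087
grip_force: 0.0
time: 21.12
ee_pos: [0.4369, -0.1622, 0.3692]
eef_rot: [0.707, 0.707, -0.0, -0.0]
ft_force: [-0.1, 0.9, 0.1]
width: 0.0869
grip_force: 0.0
[(0.4383, -0.0419, 5.5, 81, 136, [285.0, 73.0])]
t 21.17 p [ 0.4369 -0.1621  0.3692] ft [0.2 0.4 0.6] w 0.087 g 0.0
shift if turned first [2.99 0.3  3.85] shift now [3.   0.02 3.85] turn [-0.01 -0.   -0.79]
```

```bash
python3 - <<'E'
from h import *
c=cam('wrist');h=hsv(c)
print(h[73,285],h[110,290],h[60,240],h[60,330],h[73,200])
for s,v in((32,150),(20,100),(20,150),(25,180)):
    m=(h[...,1]<s)&(h[...,2]>v);m[245:]=False;print(s,v,blobs(c,m,.012,300))
cv2.imwrite("pics/w6.png",c["pixels"][:260,:,::-1])
E
```

```text
[ 40   6 247] [ 40   6 247] [ 60  34 215] [ 58  33 215] [ 57  34 207]
32 150 [(0.4379, -0.0438, 5.5, 80, 133, [285.0, 76.0])]
20 100 [(0.4303, -0.0601, 5.4, 61, 99, [273.0, 106.0])]
20 150 [(0.4303, -0.0601, 5.4, 61, 99, [273.0, 106.0])]
25 180 [(0.4306, -0.0603, 5.5, 62, 100, [273.0, 106.0])]
```

View pics/w6.png

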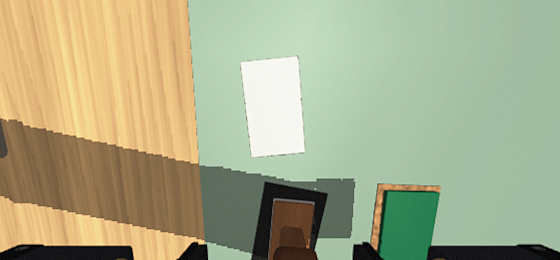

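```bash
sed -i 's/<32)/<22)/' h.py; python3 -c "
from h import *
tgt(.430,-.0601,.1865,5.4)"
```

```text
t 21.22 p [ 0.4368 -0.1621  0.3691] ft [-0.  -0.2  0.4] w 0.0872 g 0.0
shift if turned first [2.56 0.07 4.57] shift now [ 2.55 -0.16  4.57] turn [-0.01 -0.   -0.77]
```

```bash
python3 -m inch '[[0.3,0,0,0,0,-0.77],[0.75,0.02,0.5,0,0,0],[0.75,0.02,0.7,0,0,0],[0.76,0.02,0.8,0,0,0],[0,0,0.8,0,0,0]]'
python3 -m inch '[[0,0,0.6,0,0,0],[0,0,0.3,0,0,0],[0,0,0,0,0,0],[0,0,0,0,0,0],[0,0,0,0,0,0]]'
python3 -c "
from h import *
tgt(.430,-.0601,.1865,5.4)"
```

```text
time: 21.63
ee_pos: [0.4304, -0.0573, 0.258]
eef_rot: [0.671, 0.741, 0.001, -0.001]
ft_force: [0.8, 0.3, -1.1]
width: 0.0872
grip_force: 0.0
time: 22.05
ee_pos: [0.4309, -0.0629, 0.2239]
eef_rot: [0.674, 0.739, 0.0, -0.0]
ft_force: [0.1, -0.3, -0.2]
width: 0.0874
grip_force: 0.0
t 22.05 p [ 0.4309 -0.0629  0.2239] ft [ 0.1 -0.3 -0.2] w 0.0874 g 0.0
shift if turned first [ 0.07 -0.01  0.93] shift now [ 0.07 -0.02  0.93] turn [-0.   -0.   -0.02]
```

```bash
python3 -m inch '[[0.06,0,0.3,0,0,0],[0,0,0.3,0,0,0],[0,0,0.3,0,0,0],[0,0,0,0,0,0],[0,0,0,0,0,0]]'
python3 -c "
from h import *
tgt(.430,-.0601,.1865,5.4)"
```

```text
time: 22.47
ee_pos: [0.4304, -0.0608, 0.1877]
eef_rot: [0.674, 0.739, -0.0, -0.0]
ft_force: [-0.3, 0.5, 0.3]
width: 0.0869
grip_force: 0.0
t 22.47 p [ 0.4304 -0.0608  0.1877] ft [-0.3  0.5  0.3] w 0.0869 g 0.0
shift if turned first [ 0.02 -0.01  0.03] shift now [ 0.02 -0.01  0.03] turn [-0.01 -0.   -0.03]
```

```bash
python3 -m inch '[[0.02,0,0.03,0,0,0],[0,0,0,0,0,0],[0,0,0,0,0,0],[0,0,0,0,0,0],[0,0,0,0,0,0]]' -1 45
python3 -m inch '[[0,0,0,0,0,0],[0,0,0,0,0,0],[0,0,0,0,0,0],[0,0,-0.2,0,0,0],[0,0,-0.5,0,0,0]]'
python3 -m inch '[[0,0,-0.9,0,0,0],[0,0,-0.9,0,0,0],[0,0,-0.9,0,0,0],[0,0,-0.7,0,0,0],[0,0,0,0,0,0]]'
python3 -c "
from h import *
tgt(.505,.1732,.350,-4.2)"
```

```text
time: 22.88
ee_pos: [0.43, -0.06, 0.1861]
eef_rot: [0.674, 0.739, -0.0, -0.0]
ft_force: [2.8, -0.2, 3.4]
width: 0.0617
grip_force: 29.3
time: 23.3
ee_pos: [0.4289, -0.0601, 0.2127]
eef_rot: [0.674, 0.739, -0.002, -0.001]
ft_force: [0.2, 1.0, -1.4]
width: 0.0614
grip_force: 45.0
time: 23.72
ee_pos: [0.4313, -0.0608, 0.3551]
eef_rot: [0.674, 0.738, 0.003, 0.002]
ft_force: [0.9, 0.7, -1.4]
width: 0.0615
grip_force: 45.0
t 23.72 p [ 0.4313 -0.0608  0.3551] ft [ 0.9  0.7 -1.4] w 0.0615 g 45.0
shift if turned first [5.97 1.41 0.13] shift now [5.66 2.36 0.15] turn [ 0.06 -0.02  1.36]
```

```bash
python3 -m inch '[[0,0,0,0,0,0.68],[0,0,0,0.04,0,0.68],[0.85,0.2,0,0,0,0],[0.85,0.2,0,0,0,0],[0.85,0.2,0,0,0,0]]'
python3 -m inch '[[0.85,0.2,0,0,0,0],[0.85,0.2,0,0,0,0],[0.85,0.2,0,0,0,0],[0.87,0.2,0,0,0,0],[0,0,0,0,0,0]]'
python3 -m inch '[[0,0,0,0,0,0],[0,0,0,0,0,0],[0,0,0,0,0,0],[0,0,0,0,0,0],[0,0,0,0,0,0]]'
python3 -c "
from h import *
tgt(.505,.1734,.265,-4.2)"
```

```text
time: 24.13
ee_pos: [0.4613, 0.0407, 0.3493]
eef_rot: [0.733, 0.68, -0.002, -0.002]
ft_force: [1.0, -0.2, -1.0]
width: 0.0617
grip_force: 45.0
time: 24.55
ee_pos: [0.503, 0.1814, 0.3483]
eef_rot: [0.729, 0.684, -0.002, -0.002]
ft_force: [-1.7, 0.7, -1.5]
width: 0.0613
grip_force: 45.0
time: 24.97
ee_pos: [0.5031, 0.1731, 0.3495]
eef_rot: [0.733, 0.681, -0.002, -0.002]
ft_force: [1.0, -0.3, -2.0]
width: 0.0615
grip_force: 45.0
t 24.97 p [0.5031 0.1731 0.3495] ft [ 1.  -0.3 -2. ] w 0.0615 g 45.0
shift if turned first [0.01 0.05 2.11] shift now [0.01 0.06 2.11] turn [-0.05 -0.   -0.  ]
```

```bash
python3 -m inch '[[0.01,0.05,0.3,-0.05,0,0],[0,0,0.4,0,0,0],[0,0,0.4,0,0,0],[0,0,0.4,0,0,0],[0,0,0.3,0,0,0]]'
python3 -m inch '[[0,0,0.15,0,0,0],[0,0,0.1,0,0,0],[0,0,0,0,0,0],[0,0,0,0,0,0],[0,0,0,0,0,0]]'
python3 -c "
from h import *
tgt(.505,.1734,.265,-4.2)"
```

```text
time: 25.38
ee_pos: [0.5048, 0.1738, 0.2763]
eef_rot: [0.732, 0.681, -0.0, -0.0]
ft_force: [-0.3, -0.1, -1.6]
width: 0.0612
grip_force: 45.0
time: 25.8
ee_pos: [0.5054, 0.1744, 0.2681]
eef_rot: [0.732, 0.681, 0.001, 0.0]
ft_force: [-0.8, -0.8, -1.8]
width: 0.0617
grip_force: 45.0
t 25.8 p [0.5054 0.1744 0.2681] ft [-0.8 -0.8 -1.8] w 0.0617 g 45.0
shift if turned first [-0.03 -0.01  0.08] shift now [-0.03 -0.01  0.08] turn [ 0.01 -0.    0.01]
```

```bash
python3 -m inch '[[-0.02,0,0.09,0,0,0],[0,0,0,0,0,0],[0,0,0,0,0,0],[0,0,0,0,0,0],[0,0,0,0,0,0]]'
python3 -m inch '[[0,0,0,0,0,0],[0,0,0,0,0,0],[0,0,0,0,0,0],[0,0,0,0,0,0],[0,0,0,0,0,0]]' 1
python3 -m inch '[[0,0,-0.3,0,0,0],[0,0,-0.7,0,0,0],[0,0,-0.8,0,0,0],[0,0,-0.6,0,0,0],[0,0,-0.1,0,0,0]]'
python3 -m inch '[[-0.9,-0.05,0,0,0,0],[-0.9,-0.05,0,0,0,0],[-0.9,-0.05,0,0,0,0],[0,0,0,0,0,0],[0,0,0,0,0,0]]'
python3 -c "
from h import *
c=cam('wrist');print(blobs(c,white(c),.090,300))
tgt(.52,-.44,.37,0)"
```

```text
time: 26.22
ee_pos: [0.5052, 0.1735, 0.264]
eef_rot: [0.732, 0.681, 0.0, 0.0]
ft_force: [1.5, -0.1, 1.6]
width: 0.0611
grip_force: 45.0
time: 26.63
ee_pos: [0.505, 0.1735, 0.2637]
eef_rot: [0.732, 0.681, -0.0, 0.0]
ft_force: [-0.0, 0.3, -0.3]
width: 0.0839
grip_force: 0.0
time: 27.05
ee_pos: [0.5061, 0.1734, 0.3691]
eef_rot: [0.732, 0.681, 0.003, 0.001]
ft_force: [0.7, 0.3, 0.5]
width: 0.0868
grip_force: 0.0
time: 27.47
ee_pos: [0.4912, 0.0641, 0.3644]
eef_rot: [0.733, 0.68, 0.0, -0.0]
ft_force: [-0.1, 0.6, -0.9]
width: 0.0871
grip_force: 0.0
[(0.5034, 0.1294, 85.6, 42, 98, [287.0, 151.0]), (0.6477, 0.1187, -5.6, 36, 53, [456.0, 142.0]), (0.5052, 0.1736, -5.4, 66, 106, [285.0, 70.0]), (0.5535, 0.2156, -4.6, 12, 33, [344.0, 24.0]), (0.4674, 0.2222, -4.5, 12, 33, [232.0, 24.0])]
t 27.52 p [0.4913 0.0659 0.3643] ft [-0.2  1.3  0.4] w 0.0869 g 0.0
shift if turned first [-12.65   0.72  -0.14] shift now [-12.56   1.64  -0.15] turn [ 0.   -0.01 -0.61]
```

```bash
python3 -m inch '[[-0.5,0,0,0,0,-0.61],[-0.94,0.05,0,0,0,0],[-0.94,0.05,0,0,0,0],[-0.94,0.05,0,0,0,0],[-0.94,0.05,0,0,0,0]]'
python3 -m inch '[[-0.94,0.05,0,0,0,0],[-0.94,0.05,0,0,0,0],[-0.94,0.05,0,0,0,0],[-0.94,0.05,0,0,0,0],[-0.94,0.05,0,0,0,0]]'
python3 -m inch '[[-0.94,0.1,0,0,0,0],[-0.94,0.1,0,0,0,0],[-0.94,0.1,0,0,0,0],[-0.9,0.1,0,0,0,0],[0,0,0,0,0,0]]'
python3 -m inch '[[0,0,0,0,0,0],[0,0,0,0,0,0],[0,0,0,0,0,0],[0,0,0,0,0,0],[0,0,0,0,0,0]]'
python3 -c "
from h import *
c=cam('wrist');print(blobs(c,white(c),.012,300))
b=min(blobs(c,white(c),.012,300),key=lambda b:abs(b[3]-62)+abs(b[4]-100));tgt(b[0],b[1],.1865,b[2])"
```

```text
time: 27.93
ee_pos: [0.4984, -0.1042, 0.3641]
eef_rot: [0.706, 0.709, 0.0, 0.0]
ft_force: [1.0, 0.3, 0.2]
width: 0.0872
grip_force: 0.0
time: 28.35
ee_pos: [0.5095, -0.2922, 0.3636]
eef_rot: [0.706, 0.709, 0.0, -0.0]
ft_force: [0.5, 0.5, 0.2]
width: 0.0872
grip_force: 0.0
time: 28.77
ee_pos: [0.5232, -0.4463, 0.3622]
eef_rot: [0.708, 0.706, -0.002, -0.0]
ft_force: [-1.8, -0.9, 0.4]
width: 0.0873
grip_force: 0.0
time: 29.18
ee_pos: [0.5253, -0.4394, 0.3642]
eef_rot: [0.706, 0.708, 0.0, 0.0]
ft_force: [0.2, -0.4, 0.6]
width: 0.0869
grip_force: 0.0
[(0.686, -0.4667, 27.4, 32, 77, [410.0, 219.0]), (0.5973, -0.3173, 2.4, 61, 99, [346.0, 85.0])]
t 29.23 p [ 0.5251 -0.4397  0.3642] ft [ 0.2 -0.1  0.5] w 0.0872 g 0.0
shift if turned first [2.98 1.93 4.44] shift now [3.05 1.81 4.44] turn [ 0.01 -0.   -0.32]
```

```bash
python3 -m inch '[[0.4,0.25,0,0,0,-0.32],[0.6,0.38,0.5,0,0,0],[0.65,0.43,0.7,0,0,0],[0.65,0.43,0.7,0,0,0],[0.68,0.44,0.7,0,0,0]]'
python3 -m inch '[[0,0,0.6,0,0,0],[0,0,0.3,0,0,0],[0,0,0,0,0,0],[0,0,0,0,0,0],[0,0,0,0,0,0]]'
python3 -c "
from h import *
tgt(.597,-.3173,.1865,2.4)"
```

```text
time: 29.65
ee_pos: [0.5975, -0.3183, 0.2603]
eef_rot: [0.693, 0.721, 0.0, 0.0]
ft_force: [0.5, -0.2, -0.6]
width: 0.0872
grip_force: 0.0
time: 30.07
ee_pos: [0.5965, -0.3218, 0.227]
eef_rot: [0.694, 0.72, 0.0, 0.001]
ft_force: [0.3, -0.4, 0.2]
width: 0.087
grip_force: 0.0
t 30.07 p [ 0.5965 -0.3218  0.227 ] ft [ 0.3 -0.4  0.2] w 0.087 g 0.0
shift if turned first [0.11 0.02 1.01] shift now [0.12 0.01 1.01] turn [ 0.02  0.02 -0.04]
```

```bash
python3 -m inch '[[0.11,0.01,0.3,0,0,0],[0,0,0.35,0,0,0],[0,0,0.32,0,0,0],[0,0,0,0,0,0],[0,0,0,0,0,0]]'
python3 -m inch '[[0,0,0,0,0,0],[0,0,0,0,0,0],[0,0,0,0,0,0],[0,0,0,0,0,0],[0,0,0,0,0,0]]' -1 45
python3 -m inch '[[0,0,0,0,0,0],[0,0,0,0,0,0],[0,0,0,0,0,0],[0,0,0,0,0,0],[0,0,0,0,0,0]]'
python3 -c "
from h import *
tgt(.597,-.3173,.1865,2.4)"
```

```text
time: 30.48
ee_pos: [0.5968, -0.3156, 0.1848]
eef_rot: [0.693, 0.721, -0.0, -0.001]
ft_force: [0.2, 0.5, 0.5]
width: 0.087
grip_force: 0.0
time: 30.9
ee_pos: [0.5971, -0.3158, 0.1863]
eef_rot: [0.693, 0.721, -0.0, 0.0]
ft_force: [2.4, -0.1, 1.4]
width: 0.0621
grip_force: 28.9
time: 31.32
ee_pos: [0.5971, -0.3158, 0.1862]
eef_rot: [0.693, 0.721, -0.0, 0.0]
ft_force: [-1.2, -0.1, 2.7]
width: 0.0618
grip_force: 45.0
t 31.32 p [ 0.5971 -0.3158  0.1862] ft [-1.2 -0.1  2.7] w 0.0618 g 45.0
shift if turned first [-0.04 -0.   -0.01] shift now [-0.04 -0.   -0.01] turn [-0.    0.   -0.02]
```

```bash
python3 -m inch '[[0,0,-0.3,0,0,0],[0,0,-0.8,0,0,0],[0,0,-0.9,0,0,0],[0,0,-1,0,0,0],[0,0,-1,0,0,0]]'
python3 -m inch '[[0,0,-0.4,0,0,0],[0,0,0,0,0,0.98],[0,0,0,0,0,0],[0,0,0,0,0,0],[0,0,0,0,0,0]]'
python3 -c "
from h import *
tgt(.505,.1747,.37,-4.2)"
```

```text
time: 31.73
ee_pos: [0.5966, -0.3156, 0.3483]
eef_rot: [0.693, 0.721, -0.0, -0.0]
ft_force: [0.9, -0.4, -0.7]
width: 0.0613
grip_force: 45.0
time: 32.15
ee_pos: [0.597, -0.3154, 0.3614]
eef_rot: [0.733, 0.68, -0.0, -0.001]
ft_force: [-1.0, -0.3, -2.0]
width: 0.0614
grip_force: 45.0
t 32.15 p [ 0.597  -0.3154  0.3614] ft [-1.  -0.3 -2. ] w 0.0614 g 45.0
shift if turned first [12.05 -3.19 -0.22] shift now [12.05 -3.21 -0.21] turn [-0.01 -0.   -0.01]
```

```bash
python3 -m inch '[[0.65,-0.17,0,0,0,0],[0.9,-0.24,0,0,0,0],[0.9,-0.24,0,0,0,0],[0.9,-0.24,0,0,0,0],[0.9,-0.24,0,0,0,0]]'
python3 -m inch '[[0.9,-0.24,0,0,0,0],[0.9,-0.24,0,0,0,0],[0.9,-0.24,0,0,0,0],[0.9,-0.24,0,0,0,0],[0.9,-0.24,0,0,0,0]]'
python3 -m inch '[[0.9,-0.24,0,0,0,0],[0.9,-0.24,0,0,0,0],[0.9,-0.24,0,0,0,0],[0.6,-0.15,0,0,0,0],[0,0,0,0,0,0]]'
python3 -m inch '[[0,0,0,0,0,0],[0,0,0,0,0,0],[0,0,0,0,0,0],[0,0,0,0,0,0],[0,0,0,0,0,0]]'
python3 -c "
from h import *
tgt(.505,.1747,.2765,-4.2)"
```

```text
time: 32.57
ee_pos: [0.5645, -0.141, 0.3612]
eef_rot: [0.733, 0.68, -0.001, -0.0]
ft_force: [1.2, 1.0, -1.8]
width: 0.0613
grip_force: 45.0
time: 32.98
ee_pos: [0.5305, 0.0422, 0.3616]
eef_rot: [0.733, 0.68, -0.0, -0.0]
ft_force: [1.0, 0.7, -0.8]
width: 0.0612
grip_force: 45.0
time: 33.4
ee_pos: [0.5052, 0.1812, 0.3611]
eef_rot: [0.73, 0.683, -0.0, -0.001]
ft_force: [-0.4, -0.3, -2.8]
width: 0.061
grip_force: 45.0
time: 33.82
ee_pos: [0.5073, 0.1738, 0.362]
eef_rot: [0.735, 0.678, -0.0, 0.0]
ft_force: [0.1, 0.4, -1.6]
width: 0.0612
grip_force: 45.0
t 33.82 p [0.5073 0.1738 0.362 ] ft [ 0.1  0.4 -1.6] w 0.0612 g 45.0
shift if turned first [ 0.02 -0.06  2.14] shift now [ 0.02 -0.06  2.14] turn [-0.    0.   -0.05]
```

```bash
python3 -m inch '[[0.02,-0.06,0.3,0,0,-0.04],[0,0,0.4,0,0,0],[0,0,0.4,0,0,0],[0,0,0.4,0,0,0],[0,0,0.4,0,0,0]]'
python3 -m inch '[[0,0,0.15,0,0,0],[0,0,0,0,0,0],[0,0,0,0,0,0],[0,0,0,0,0,0],[0,0,0,0,0,0]]'
python3 -c "
from h import *
tgt(.505,.1747,.2765,-4.2)"
```

```text
time: 34.23
ee_pos: [0.5048, 0.1753, 0.2854]
eef_rot: [0.733, 0.681, 0.0, 0.0]
ft_force: [-0.2, 0.2, -2.5]
width: 0.0616
grip_force: 45.0
time: 34.65
ee_pos: [0.5051, 0.1758, 0.281]
eef_rot: [0.733, 0.681, 0.001, 0.0]
ft_force: [-0.0, 0.1, -1.7]
width: 0.0611
grip_force: 45.0
t 34.65 p [0.5051 0.1758 0.281 ] ft [-0.   0.1 -1.7] w 0.0611 g 45.0
shift if turned first [-0.03 -0.    0.11] shift now [-0.03 -0.    0.11] turn [ 0.01 -0.01  0.  ]
```

Lower, release, lift, check the stack, then go over to the last tile.

```bash
python3 -m inch '[[-0.03,0,0.12,0,0,0],[0,0,0,0,0,0],[0,0,0,0,0,0],[0,0,0,0,0,0],[0,0,0,0,0,0]]'
python3 -m inch '[[0,0,0,0,0,0],[0,0,0,0,0,0],[0,0,0,0,0,0],[0,0,0,0,0,0],[0,0,0,0,0,0]]' 1
python3 -m inch '[[0,0,-0.3,0,0,0],[0,0,-0.7,0,0,0],[0,0,-0.8,0,0,0],[0,0,-0.4,0,0,0],[0,0,0,0,0,0]]'
python3 -m inch '[[-0.9,-0.05,0,0,0,0],[-0.9,-0.05,0,0,0,0],[-0.9,-0.05,0,0,0,0],[0,0,0,0,0,0],[0,0,0,0,0,0]]'
python3 -c "
from h import *
c=cam('wrist');print(blobs(c,white(c),.102,300))
tgt(.43,-.43,.37,0)"
```

```text
time: 35.07
ee_pos: [0.5047, 0.1746, 0.2754]
eef_rot: [0.733, 0.681, 0.0, 0.0]
ft_force: [1.5, 0.0, 1.5]
width: 0.0613
grip_force: 45.0
time: 35.48
ee_pos: [0.5046, 0.1745, 0.2752]
eef_rot: [0.733, 0.681, -0.0, 0.0]
ft_force: [0.6, 0.8, 0.2]
width: 0.0839
grip_force: 0.0
time: 35.9
ee_pos: [0.5057, 0.1744, 0.3678]
eef_rot: [0.733, 0.681, 0.003, 0.001]
ft_force: [-0.4, 0.4, 0.1]
width: 0.087
grip_force: 0.0
time: 36.32
ee_pos: [0.4906, 0.0652, 0.3636]
eef_rot: [0.734, 0.679, 0.0, -0.0]
ft_force: [0.0, 0.6, 0.5]
width: 0.0872
grip_force: 0.0
[(0.5031, 0.1296, 85.6, 41, 93, [288.0, 152.0]), (0.6407, 0.1199, -6.6, 35, 51, [457.0, 143.0]), (0.506, 0.1728, -3.9, 62, 101, [291.0, 72.0]), (0.551, 0.2123, -5.0, 11, 33, [345.0, 24.0]), (0.4689, 0.2183, -4.5, 11, 33, [233.0, 25.0])]
t 36.37 p [0.4907 0.067  0.3635] ft [ 0.6 -0.1 -1.1] w 0.0873 g 0.0
shift if turned first [-12.43  -1.52  -0.16] shift now [-12.5   -0.59  -0.17] turn [ 0.   -0.01 -0.62]
```

```bash
python3 -m inch '[[-0.5,-0.02,0,0,0,-0.62],[-0.94,-0.11,0,0,0,0],[-0.94,-0.11,0,0,0,0],[-0.94,-0.11,0,0,0,0],[-0.94,-0.11,0,0,0,0]]'
python3 -m inch '[[-0.94,-0.12,0,0,0,0],[-0.94,-0.12,0,0,0,0],[-0.94,-0.12,0,0,0,0],[-0.94,-0.12,0,0,0,0],[-0.94,-0.12,0,0,0,0]]'
python3 -m inch '[[-0.94,-0.12,0,0,0,0],[-0.94,-0.12,0,0,0,0],[-0.94,-0.12,0,0,0,0],[-0.7,-0.1,0,0,0,0],[0,0,0,0,0,0]]'
python3 -m inch '[[0,0,0,0,0,0],[0,0,0,0,0,0],[0,0,0,0,0,0],[0,0,0,0,0,0],[0,0,0,0,0,0]]'
python3 -c "
from h import *
c=cam('wrist');print(blobs(c,white(c),.012,300))
cv2.imwrite('pics/w7.png',c['pixels'][:260,:,::-1])
b=min(blobs(c,white(c),.012,300),key=lambda b:abs(b[3]-62)+abs(b[4]-100));tgt(b[0],b[1],.1865,b[2])"
```

```text
time: 36.78
ee_pos: [0.4711, -0.1032, 0.3635]
eef_rot: [0.706, 0.708, 0.0, 0.0]
ft_force: [0.4, 0.1, -0.0]
width: 0.087
grip_force: 0.0
time: 37.2
ee_pos: [0.4482, -0.2912, 0.3633]
eef_rot: [0.705, 0.709, 0.0, 0.0]
ft_force: [1.0, 0.2, -0.1]
width: 0.0867
grip_force: 0.0
time: 37.62
ee_pos: [0.4272, -0.4363, 0.3628]
eef_rot: [0.709, 0.706, -0.002, 0.0]
ft_force: [-0.4, -0.4, -0.5]
width: 0.0871
grip_force: 0.0
time: 38.03
ee_pos: [0.43, -0.4306, 0.3634]
eef_rot: [0.706, 0.708, 0.0, 0.0]
ft_force: [0.4, -0.2, -0.1]
width: 0.0867
grip_force: 0.0
[(0.6829, -0.4628, 26.0, 40, 67, [489.0, 222.0]), (0.4341, -0.3584, -1.1, 61, 100, [288.0, 128.0])]
t 38.08 p [ 0.4298 -0.4308  0.3635] ft [ 0.3 -0.4 -0.1] w 0.087 g 0.0
shift if turned first [1.81 0.07 4.42] shift now [1.81 0.11 4.42] turn [ 0.   -0.    0.19]
```

```bash
python3 -m inch '[[0.3,0,0,0,0,0.19],[0.5,0.03,0.5,0,0,0],[0.5,0.02,0.7,0,0,0],[0.5,0.02,0.7,0,0,0],[0,0,0.7,0,0,0]]'
python3 -m inch '[[0,0,0.6,0,0,0],[0,0,0.3,0,0,0],[0,0,0,0,0,0],[0,0,0,0,0,0],[0,0,0,0,0,0]]'
python3 -c "
from h import *
tgt(.434,-.3584,.1865,-1.1)"
```

```text
time: 38.5
ee_pos: [0.4347, -0.3558, 0.2581]
eef_rot: [0.713, 0.701, 0.001, -0.0]
ft_force: [1.8, 0.1, 1.5]
width: 0.0872
grip_force: 0.0
time: 38.92
ee_pos: [0.4334, -0.3606, 0.2248]
eef_rot: [0.715, 0.699, 0.0, 0.001]
ft_force: [-0.1, -0.4, 0.7]
width: 0.0869
grip_force: 0.0
t 38.92 p [ 0.4334 -0.3606  0.2248] ft [-0.1 -0.4  0.7] w 0.0869 g 0.0
shift if turned first [0.06 0.01 0.96] shift now [0.06 0.01 0.96] turn [ 0.01  0.01 -0.02]
```

```bash
python3 -m inch '[[0.04,0.01,0.3,0,0,0],[0,0,0.33,0,0,0],[0,0,0.3,0,0,0],[0,0,0,0,0,0],[0,0,0,0,0,0]]'
python3 -m inch '[[0,0,0,0,0,0],[0,0,0,0,0,0],[0,0,0,0,0,0],[0,0,0,0,0,0],[0,0,0,0,0,0]]' -1 45
python3 -m inch '[[0,0,0,0,0,0],[0,0,0,0,0,0],[0,0,0,0,0,0],[0,0,0,0,0,0],[0,0,0,0,0,0]]'
python3 -m inch '[[0,0,-0.3,0,0,0],[0,0,-0.8,0,0,0],[0,0,-0.9,0,0,0],[0,0,-1,0,0,0],[0,0,-1,0,0,0]]'
python3 -m inch '[[0,0,-0.6,0,0,0],[0,0,0,0,0,0.45],[0,0,0,0,0,0],[0,0,0,0,0,0],[0,0,0,0,0,0]]'
python3 -c "
from h import *
tgt(.505,.1732,.375,-4.2)"
```

```text
time: 39.33
ee_pos: [0.4332, -0.3583, 0.1852]
eef_rot: [0.715, 0.699, -0.0, -0.001]
ft_force: [-0.7, -0.1, 0.5]
width: 0.0873
grip_force: 0.0
time: 39.75
ee_pos: [0.4336, -0.3584, 0.1864]
eef_rot: [0.715, 0.699, 0.0, 0.0]
ft_force: [2.9, -0.3, 2.0]
width: 0.0613
grip_force: 28.7
time: 40.17
ee_pos: [0.4337, -0.3584, 0.1864]
eef_rot: [0.715, 0.699, 0.0, 0.0]
ft_force: [0.2, 1.6, 4.8]
width: 0.0613
grip_force: 45.0
time: 40.58
ee_pos: [0.4328, -0.3583, 0.348]
eef_rot: [0.715, 0.699, -0.0, -0.0]
ft_force: [1.5, 0.2, -0.7]
width: 0.0617
grip_force: 45.0
time: 41.0
ee_pos: [0.4333, -0.358, 0.3693]
eef_rot: [0.733, 0.68, -0.0, -0.001]
ft_force: [0.3, -0.4, -2.1]
width: 0.0613
grip_force: 45.0
t 41.0 p [ 0.4333 -0.358   0.3693] ft [ 0.3 -0.4 -2.1] w 0.0613 g 45.0
shift if turned first [13.37  0.81 -0.14] shift now [13.38  0.8  -0.14] turn [-0.01 -0.   -0.01]
```

```bash
python3 -m inch '[[0.7,0.04,0,0,0,0],[0.9,0.06,0,0,0,0],[0.9,0.06,0,0,0,0],[0.9,0.06,0,0,0,0],[0.9,0.06,0,0,0,0]]'
python3 -m inch '[[0.9,0.06,0,0,0,0],[0.9,0.06,0,0,0,0],[0.9,0.06,0,0,0,0],[0.9,0.06,0,0,0,0],[0.9,0.06,0,0,0,0]]'
python3 -m inch '[[0.9,0.05,0,0,0,0],[0.9,0.05,0,0,0,0],[0.9,0.05,0,0,0,0],[0.9,0.05,0,0,0,0],[0.95,0.05,0,0,0,0]]'
python3 -m inch '[[0,0,0,0,0,0],[0,0,0,0,0,0],[0,0,0,0,0,0],[0,0,0,0,0,0],[0,0,0,0,0,0]]'
python3 -c "
from h import *
tgt(.505,.1734,.2886,-4.2)"
```

```text
time: 41.42
ee_pos: [0.4573, -0.1861, 0.3691]
eef_rot: [0.733, 0.68, -0.001, -0.0]
ft_force: [1.1, 0.1, -0.4]
width: 0.0616
grip_force: 45.0
time: 41.83
ee_pos: [0.4828, -0.0073, 0.3696]
eef_rot: [0.733, 0.68, -0.0, -0.0]
ft_force: [0.1, 0.2, -0.9]
width: 0.0614
grip_force: 45.0
time: 42.25
ee_pos: [0.5067, 0.1729, 0.3691]
eef_rot: [0.733, 0.68, -0.001, -0.0]
ft_force: [0.8, -0.9, -0.6]
width: 0.0616
grip_force: 45.0
time: 42.67
ee_pos: [0.5071, 0.1702, 0.37]
eef_rot: [0.734, 0.679, -0.0, -0.0]
ft_force: [1.0, 0.1, -1.5]
width: 0.061
grip_force: 45.0
t 42.67 p [0.5071 0.1702 0.37  ] ft [ 1.   0.1 -1.5] w 0.061 g 45.0
shift if turned first [ 0.08 -0.06  2.03] shift now [ 0.08 -0.06  2.03] turn [-0.    0.   -0.03]
```

```bash
python3 -m inch '[[0.08,-0.06,0.3,0,0,-0.03],[0,0,0.4,0,0,0],[0,0,0.4,0,0,0],[0,0,0.4,0,0,0],[0,0,0.4,0,0,0]]'
python3 -m inch '[[0,0,0,0,0,0],[0,0,0,0,0,0],[0,0,0,0,0,0],[0,0,0,0,0,0],[0,0,0,0,0,0]]'
python3 -c "
from h import *
tgt(.505,.1734,.2886,-4.2)"
```

```text
time: 43.08
ee_pos: [0.5044, 0.1747, 0.2926]
eef_rot: [0.732, 0.681, -0.0, -0.0]
ft_force: [-0.4, -0.1, -1.8]
width: 0.0615
grip_force: 45.0
time: 43.5
ee_pos: [0.5051, 0.175, 0.2949]
eef_rot: [0.732, 0.681, 0.001, 0.0]
ft_force: [0.4, -0.8, -2.0]
width: 0.0614
grip_force: 45.0
t 43.5 p [0.5051 0.175  0.2949] ft [ 0.4 -0.8 -2. ] w 0.0614 g 45.0
shift if turned first [-0.04  0.    0.16] shift now [-0.04 -0.    0.16] turn [ 0.01 -0.01  0.01]
```

```bash
python3 -m inch '[[-0.04,0,0.17,0,0,0],[0,0,0,0,0,0],[0,0,0,0,0,0],[0,0,0,0,0,0],[0,0,0,0,0,0]]'
python3 -m inch '[[0,0,0,0,0,0],[0,0,0,0,0,0],[0,0,0,0,0,0],[0,0,0,0,0,0],[0,0,0,0,0,0]]' 1
python3 -m inch '[[0,0,-0.3,0,0,0],[0,0,-0.6,0,0,0],[0,0,-0.7,0,0,0],[0,0,-0.3,0,0,0],[0,0,0,0,0,0]]'
python3 -m inch '[[-0.9,-0.05,0,0,0,0],[-0.9,-0.05,0,0,0,0],[-0.9,-0.05,0,0,0,0],[0,0,0,0,0,0],[0,0,0,0,0,0]]'
python3 -c "
from h import *
c=cam('wrist');print(blobs(c,white(c),.114,300))
tgt(.45,-.32,.37,-10)"
```

```text
time: 43.92
ee_pos: [0.5047, 0.1733, 0.2872]
eef_rot: [0.732, 0.681, -0.0, 0.0]
ft_force: [0.1, 0.2, -1.2]
width: 0.061
grip_force: 45.0
time: 44.33
ee_pos: [0.5048, 0.1734, 0.2873]
eef_rot: [0.732, 0.681, -0.0, 0.0]
ft_force: [-0.2, 0.9, -0.1]
width: 0.0843
grip_force: 0.0
time: 44.75
ee_pos: [0.5057, 0.1733, 0.3667]
eef_rot: [0.732, 0.681, 0.002, 0.0]
ft_force: [-0.4, 0.3, -0.7]
width: 0.0868
grip_force: 0.0
time: 45.17
ee_pos: [0.4907, 0.0642, 0.3631]
eef_rot: [0.733, 0.68, 0.0, -0.001]
ft_force: [0.6, 1.6, -0.4]
width: 0.0871
grip_force: 0.0
[(0.5029, 0.1297, 85.6, 39, 89, [288.0, 151.0]), (0.6332, 0.1204, -6.5, 33, 49, [457.0, 142.0]), (0.5483, 0.2078, -4.4, 11, 30, [345.0, 24.0]), (0.5059, 0.1754, -4.3, 62, 101, [288.0, 64.0]), (0.4703, 0.2138, -5.0, 11, 30, [233.0, 23.0])]
t 45.22 p [0.4908 0.0659 0.3631] ft [0.5 1.5 0.8] w 0.0874 g 0.0
shift if turned first [-9.68  0.67 -0.17] shift now [-9.7  -0.31 -0.18] turn [-0.   -0.01  0.85]
```

```bash
python3 -m inch '[[0,0,0,0,0,0.85],[-0.6,0.03,0,0,0,0],[-0.93,0.07,0,0,0,0],[-0.93,0.07,0,0,0,0],[-0.93,0.07,0,0,0,0]]'
python3 -m inch '[[-0.93,0.07,0,0,0,0],[-0.93,0.07,0,0,0,0],[-0.93,0.07,0,0,0,0],[-0.93,0.07,0,0,0,0],[-0.93,0.07,0,0,0,0]]'
python3 -m inch '[[-0.93,0.07,0,0,0,0],[-0.6,0.03,0,0,0,0],[0,0,0,0,0,0],[0,0,0,0,0,0],[0,0,0,0,0,0]]'
python3 - <<'E'
from h import *
s=st();c=cam('wrist');h=hsv(c);H,S,V=h[...,0],h[...,1],h[...,2]
cv2.imwrite('pics/w8.png',cv2.resize(c['pixels'][60:260,130:430,::-1],(780,520),interpolation=cv2.INTER_CUBIC))
m=(V<45);m[238:]=False;print("black",blobs(c,m,.004,300))
m=((H<15)|(H>170))&(S>90)&(V<110);m[245:]=False;print("brown",blobs(c,m,.114,200))
E
```

```text
time: 45.63
ee_pos: [0.477, -0.0689, 0.3632]
eef_rot: [0.765, 0.644, -0.0, 0.0]
ft_force: [2.1, 0.3, -0.0]
width: 0.0872
grip_force: 0.0
time: 46.05
ee_pos: [0.4595, -0.2547, 0.3629]
eef_rot: [0.765, 0.644, -0.0, 0.0]
ft_force: [1.2, 0.0, 1.1]
width: 0.0871
grip_force: 0.0
time: 46.47
ee_pos: [0.4529, -0.3144, 0.3628]
eef_rot: [0.765, 0.644, -0.0, -0.0]
ft_force: [-0.2, 0.1, -0.2]
width: 0.0869
grip_force: 0.0
t 46.47 p [ 0.4529 -0.3144  0.3628] ft [-0.2  0.1 -0.2] w 0.0869 g 0.0
black [(0.4473, -0.2032, -10.8, 77, 109, [256.0, 99.0])]
brown [(0.4501, -0.2097, -5.4, 39, 47, [252.0, 91.0])]
```

View pics/w8.png

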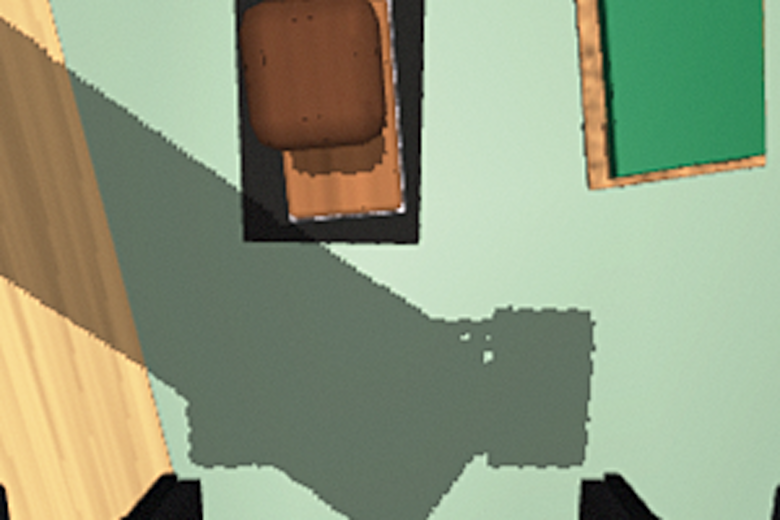

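```bash
python3 - <<'E'
from h import *
c=cam('wrist')
f=lambda p:np.array(p)/2.6+[130,60]-.31
g=ray(c,f([(290,215),(404,208)]),.020);a=np.arctan2(*(g[1]-g[0])[::-1]);print("foot edge",g.round(4).tolist(),np.linalg.norm(g[1]-g[0]),np.degrees(a))
print("foot centre",g.mean(0)+.042*np.array([-np.sin(a),np.cos(a)]))
k=ray(c,f([(243,15),(383,15),(250,120),(385,120),(315,148),(315,0)]),.118);print("knob pts",k.round(4).tolist())
h=hsv(c);m=((h[...,0]<14)|(h[...,0]>170))&(h[...,1]>80)&(h[...,2]<150);m[245:]=False
k=max(cv2.findContours(m.astype(np.uint8),0,1)[0],key=cv2.contourArea);print(cv2.boundingRect(k))
tgt(*(g.mean(0)+.042*np.array([-np.sin(a),np.cos(a)])),.30,np.degrees(a))
E
```

```text
foot edge [[0.4238, -0.2419], [0.4711, -0.2472]] 0.04759609518807646 -6.427484675913954
foot centre [ 0.45219055 -0.20281607]
knob pts [[0.4349, -0.1882], [0.4724, -0.1948], [0.4309, -0.2148], [0.4683, -0.2213], [0.4474, -0.2253], [0.4549, -0.188]]
(222, 58, 57, 86)
t 46.57 p [ 0.453  -0.3139  0.363 ] ft [ 0.2 -0.9 -0.2] w 0.0872 g 0.0
shift if turned first [ 2.76 -0.33  1.58] shift now [ 2.73 -0.49  1.58] turn [-0.   -0.   -0.49]
```

```bash
python3 -m inch '[[0.4,-0.06,0,0,0,-0.46],[0.75,-0.09,0,0,0,0],[0.8,-0.09,0,0,0,0],[0.8,-0.09,0,0,0,0],[0,0,0,0,0,0]]'
python3 -m inch '[[0,0,0.3,0,0,0],[0,0,0.6,0,0,0],[0,0,0.6,0,0,0],[0,0,0,0,0,0],[0,0,0,0,0,0]]'
python3 -c "
from h import *
tgt(.4517,-.2035,.238,-6.4)"
```

```text
time: 46.98
ee_pos: [0.455, -0.196, 0.3626]
eef_rot: [0.743, 0.669, 0.001, -0.002]
ft_force: [-0.2, 0.4, 0.6]
width: 0.087
grip_force: 0.0
time: 47.4
ee_pos: [0.4527, -0.2042, 0.3031]
eef_rot: [0.747, 0.664, -0.001, -0.001]
ft_force: [0.3, -0.2, 1.0]
width: 0.0868
grip_force: 0.0
t 47.4 p [ 0.4527 -0.2042  0.3031] ft [ 0.3 -0.2  1. ] w 0.0868 g 0.0
shift if turned first [ 0.01 -0.03  1.63] shift now [ 0.01 -0.02  1.63] turn [-0.02  0.01 -0.05]
```

```bash
python3 -m inch '[[0,-0.02,0.3,0,0,-0.05],[0,0,0.4,0,0,0],[0,0,0.4,0,0,0],[0,0,0.4,0,0,0],[0,0,0.1,0,0,0]]'
python3 -m inch '[[0,0,0,0,0,0],[0,0,0,0,0,0],[0,0,0,0,0,0],[0,0,0,0,0,0],[0,0,0,0,0,0]]'
python3 -c "
from h import *
tgt(.4517,-.2035,.238,-6.4)"
```

```text
time: 47.82
ee_pos: [0.4518, -0.2043, 0.2382]
eef_rot: [0.746, 0.666, -0.0, -0.0]
ft_force: [-0.2, 0.4, -0.2]
width: 0.0872
grip_force: 0.0
time: 48.23
ee_pos: [0.4522, -0.2048, 0.24]
eef_rot: [0.746, 0.666, 0.0, 0.0]
ft_force: [-0.0, 0.1, -0.2]
width: 0.0871
grip_force: 0.0
t 48.23 p [ 0.4522 -0.2048  0.24  ] ft [-0.   0.1 -0.2] w 0.0871 g 0.0
shift if turned first [ 0.03 -0.02  0.05] shift now [ 0.03 -0.02  0.05] turn [ 0.01 -0.   -0.01]
```

Grip the stem and lift a little.

```bash
python3 -m inch '[[0.02,-0.01,0.05,0,0,0],[0,0,0,0,0,0],[0,0,0,0,0,0],[0,0,0,0,0,0],[0,0,0,0,0,0]]' -1 55
python3 -m inch '[[0,0,0,0,0,0],[0,0,0,0,0,0],[0,0,0,0,0,0],[0,0,0,0,0,0],[0,0,0,0,0,0]]'
python3 -m inch '[[0,0,0,0,0,0],[0,0,0,0,0,0],[0,0,0,0,0,0],[0,0,0,0,0,0],[0,0,0,0,0,0]]'
python3 -m inch '[[0,0,-0.2,0,0,0],[0,0,-0.6,0,0,0],[0,0,-0.9,0,0,0],[0,0,-1,0,0,0],[0,0,-1,0,0,0]]'
python3 -m inch '[[0,0,-0.3,0,0,0],[0,0,0,0,0,0],[0,0,0,0,0,0],[0,0,0,0,0,0],[0,0,0,0,0,0]]'
python3 -c "
from h import *
tgt(.505,.1735,.388,-4.2)"
```

```text
time: 48.65
ee_pos: [0.4516, -0.204, 0.2373]
eef_rot: [0.746, 0.666, -0.0, 0.0]
ft_force: [-0.3, 0.1, -0.5]
width: 0.0615
grip_force: 0.0
time: 49.07
ee_pos: [0.4516, -0.204, 0.2373]
eef_rot: [0.746, 0.666, -0.0, -0.0]
ft_force: [-1.1, -0.4, 0.2]
width: 0.0388
grip_force: 54.9
time: 49.48
ee_pos: [0.4516, -0.204, 0.2373]
eef_rot: [0.746, 0.666, -0.0, 0.0]
ft_force: [-1.7, 1.0, 1.0]
width: 0.0387
grip_force: 54.9
time: 49.9
ee_pos: [0.4511, -0.2044, 0.3865]
eef_rot: [0.746, 0.665, -0.001, -0.0]
ft_force: [1.5, 1.3, -2.4]
width: 0.0391
grip_force: 54.9
time: 50.32
ee_pos: [0.4512, -0.2036, 0.3959]
eef_rot: [0.746, 0.666, -0.001, -0.001]
ft_force: [-0.2, 0.5, -3.3]
width: 0.0391
grip_force: 54.9
t 50.32 p [ 0.4512 -0.2036  0.3959] ft [-0.2  0.5 -3.3] w 0.0391 g 54.9
shift if turned first [9.5  0.65 0.2 ] shift now [9.52 0.28 0.19] turn [-0.02  0.01 -0.33]
```

```bash
python3 -m inch '[[0.3,0,0,0,0,-0.33],[0.7,0.05,0,0,0,0],[0.9,0.06,0,0,0,0],[0.9,0.06,0,0,0,0],[0.9,0.06,0,0,0,0]]'
python3 -m inch '[[0.9,0.06,0,0,0,0],[0.9,0.06,0,0,0,0],[0.9,0.06,0,0,0,0],[0.9,0.06,0,0,0,0],[0.9,0.06,0,0,0,0]]'
python3 -m inch '[[0.9,0.06,0,0,0,0],[0.4,0.03,0,0,0,0],[0,0,0,0,0,0],[0,0,0,0,0,0],[0,0,0,0,0,0]]'
python3 - <<'E'
from h import *
tgt(.505,.1735,.388,-4.2)
c=cam("side");p=proj(c,[[.505,.1735,.16]])[0].astype(int);print(p)
u,v=np.clip(p,[100,75],[460,330]);cv2.imwrite("pics/s9.png",cv2.resize(c["pixels"][v-75:v+75,u-100:u+100,::-1],(800,600),interpolation=cv2.INTER_CUBIC))
E
```

```text
time: 50.73
ee_pos: [0.4716, -0.0557, 0.3962]
eef_rot: [0.733, 0.68, -0.001, -0.0]
ft_force: [1.1, 1.0, -2.9]
width: 0.0391
grip_force: 54.9
time: 51.15
ee_pos: [0.497, 0.1232, 0.3955]
eef_rot: [0.733, 0.681, -0.001, -0.0]
ft_force: [0.7, -0.4, -1.9]
width: 0.0384
grip_force: 54.9
time: 51.57
ee_pos: [0.5047, 0.1718, 0.3962]
eef_rot: [0.733, 0.68, -0.001, 0.0]
ft_force: [0.5, -0.4, -2.1]
width: 0.0385
grip_force: 54.9
t 51.57 p [0.5047 0.1718 0.3962] ft [ 0.5 -0.4 -2.1] w 0.0385 g 54.9
shift if turned first [0.04 0.   0.21] shift now [0.04 0.   0.21] turn [-0.01  0.02 -0.01]
[263 152]
```

View pics/s9.png

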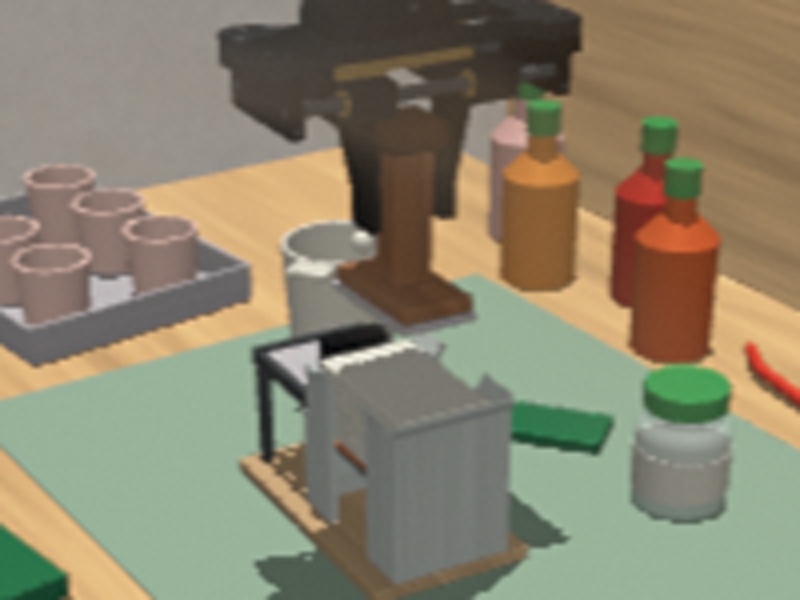

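```bash
python3 -m inch '[[0.04,0,0.2,0,0.02,0],[0,0,0.3,0,0,0],[0,0,0.3,0,0,0],[0,0,0.3,0,0,0],[0,0,0,0,0,0]]'
python3 -m inch '[[0,0,0.15,0,0,0],[0,0,0.15,0,0,0],[0,0,0.15,0,0,0],[0,0,0.15,0,0,0],[0,0,0,0,0,0]]'
python3 -c "
from h import *
tgt(.505,.1735,.302,-4.2)"
```

```text
time: 52.03
ee_pos: [0.5038, 0.1746, 0.3501]
eef_rot: [0.733, 0.681, -0.001, -0.001]
ft_force: [-0.8, -0.0, -3.4]
width: 0.0389
grip_force: 54.9
time: 52.45
ee_pos: [0.5047, 0.1749, 0.3283]
eef_rot: [0.732, 0.681, 0.001, -0.001]
ft_force: [-0.2, -0.2, -2.4]
width: 0.0385
grip_force: 54.9
t 52.45 p [0.5047 0.1749 0.3283] ft [-0.2 -0.2 -2.4] w 0.0385 g 54.9
shift if turned first [-0.04  0.01  0.66] shift now [-0.04  0.01  0.66] turn [-0.   -0.01  0.  ]
```

```bash
python3 - <<'E'
from h import *
st()
c=cam("side");u,v=263,152
cv2.imwrite("pics/s10.png",cv2.resize(c["pixels"][v-75:v+75,u-100:u+100,::-1],(800,600),interpolation=cv2.INTER_CUBIC))
E
```

```text
t 52.45 p [0.5047 0.1749 0.3283] ft [-0.2 -0.2 -2.4] w 0.0385 g 54.9
```

View pics/s10.png

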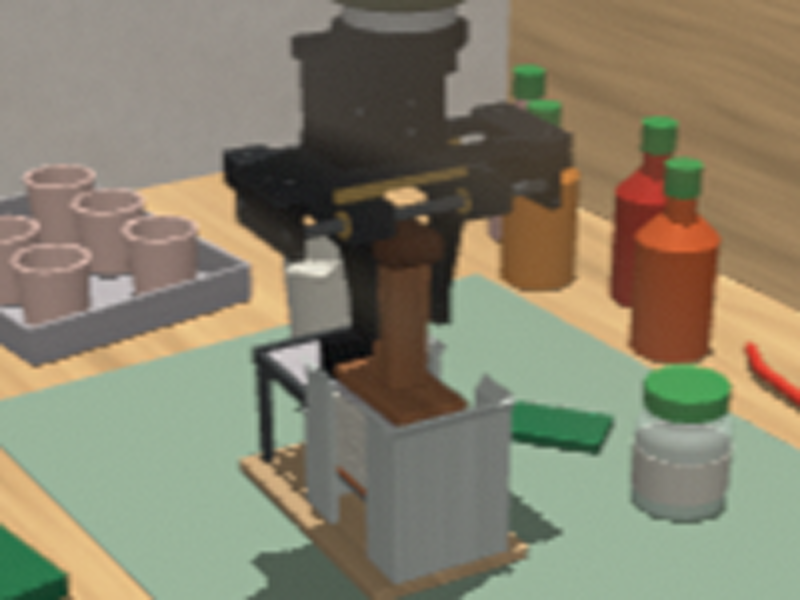

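```bash
python3 -m inch '[[-0.03,0,0.15,0,0,0],[0,0,0.15,0,0,0],[0,0,0.15,0,0,0],[0,0,0.1,0,0,0],[0,0,0,0,0,0]]'
python3 -m inch '[[0,0,0.1,0,0,0],[0,0,0.1,0,0,0],[0,0,0,0,0,0],[0,0,0,0,0,0],[0,0,0,0,0,0]]'
python3 -c "
from h import *
tgt(.505,.1735,.302,-4.2)"
```

```text
time: 52.92
ee_pos: [0.5045, 0.1738, 0.3063]
eef_rot: [0.732, 0.681, 0.0, -0.001]
ft_force: [0.5, -0.0, -2.2]
width: 0.0388
grip_force: 54.9
time: 53.33
ee_pos: [0.5057, 0.1735, 0.3018]
eef_rot: [0.733, 0.681, 0.002, -0.001]
ft_force: [-10.1, -2.5, 31.9]
width: 0.0387
grip_force: 54.8
t 53.33 p [0.5057 0.1735 0.3018] ft [-10.1  -2.5  31.9] w 0.0387 g 54.8
shift if turned first [-0.   -0.02 -0.  ] shift now [-0.   -0.02 -0.  ] turn [ 0.01 -0.04 -0.  ]
```

```bash
python3 -m inch '[[0,0,0.02,0,-0.04,0],[0,0,0,0,0,0],[0,0,0,0,0,0],[0,0,0,0,0,0],[0,0,0,0,0,0]]'
python3 -m inch '[[0,0,0,0,0,0],[0,0,0,0,0,0],[0,0,0,0,0,0],[0,0,0,0,0,0],[0,0,0,0,0,0]]'
python3 -c "
from h import *
tgt(.505,.1735,.302,-4.2)"
python3 -m inch '[[0,0,-0.1,0,0,0],[0,0,-0.2,0,0,0],[0,0,-0.4,0,0,0],[0,0,-0.7,0,0,0],[0,0,-0.8,0,0,0]]'
python3 -m inch '[[0,0,-0.6,0,0,0],[0,0,-0.2,0,0,0],[0,0,0,0,0,0],[0,0,0,0,0,0],[0,0,0,0,0,0]]'
python3 -c "
from h import *
tgt(.4473,-.2032,.395,-10.8)"
```

```text
time: 53.75
ee_pos: [0.5059, 0.1739, 0.3018]
eef_rot: [0.733, 0.681, 0.001, 0.0]
ft_force: [-11.5, -0.7, 38.6]
width: 0.0388
grip_force: 54.8
time: 54.17
ee_pos: [0.5059, 0.1739, 0.3018]
eef_rot: [0.733, 0.681, 0.001, 0.0]
ft_force: [-12.0, -1.4, 38.6]
width: 0.0386
grip_force: 54.8
t 54.17 p [0.5059 0.1739 0.3018] ft [-12.   -1.4  38.6] w 0.0386 g 54.8
shift if turned first [-0.01 -0.02 -0.01] shift now [-0.01 -0.02 -0.01] turn [ 0.02 -0.01 -0.  ]
time: 54.58
ee_pos: [0.504, 0.1735, 0.3859]
eef_rot: [0.733, 0.68, -0.003, 0.001]
ft_force: [0.8, 0.8, -1.9]
width: 0.0388
grip_force: 54.9
time: 55.0
ee_pos: [0.5042, 0.1741, 0.4166]
eef_rot: [0.732, 0.681, -0.002, 0.001]
ft_force: [0.4, -0.6, -2.5]
width: 0.0392
grip_force: 54.9
t 55.0 p [0.5042 0.1741 0.4166] ft [ 0.4 -0.6 -2.5] w 0.0392 g 54.9
shift if turned first [-9.53  0.37  0.54] shift now [-9.51 -0.73  0.58] turn [-0.02  0.04  0.96]
```

```bash
python3 -m inch '[[0,0,0,0,0,0.48],[0,0,0,0,0,0.48],[-0.6,0.02,0,0,0,0],[-0.9,0.035,0,0,0,0],[-0.9,0.035,0,0,0,0]]'
python3 -m inch '[[-0.9,0.035,0,0,0,0],[-0.9,0.035,0,0,0,0],[-0.9,0.035,0,0,0,0],[-0.9,0.035,0,0,0,0],[-0.9,0.035,0,0,0,0]]'
python3 -m inch '[[-0.9,0.04,0.2,0,0,0],[-0.9,0.04,0.4,0,0,0],[-0.83,0.02,0.4,0,0,0],[0,0,0.4,0,0,0],[0,0,0,0,0,0]]'
python3 -m inch '[[0,0,0,0,0,0],[0,0,0,0,0,0],[0,0,0,0,0,0],[0,0,0,0,0,0],[0,0,0,0,0,0]]'
python3 -c "
from h import *
tgt(.4473,-.2032,.2375,-10.8)"
```

```text
time: 55.42
ee_pos: [0.4896, 0.0788, 0.4169]
eef_rot: [0.77, 0.638, -0.003, 0.001]
ft_force: [1.4, -1.5, -3.0]
width: 0.0388
grip_force: 54.9
time: 55.83
ee_pos: [0.4624, -0.1006, 0.4178]
eef_rot: [0.77, 0.638, -0.002, 0.0]
ft_force: [1.8, -0.7, -2.0]
width: 0.039
grip_force: 54.9
time: 56.25
ee_pos: [0.4459, -0.2034, 0.3603]
eef_rot: [0.772, 0.636, -0.004, -0.0]
ft_force: [-0.7, 0.6, -3.4]
width: 0.0388
grip_force: 54.9
time: 56.67
ee_pos: [0.4481, -0.202, 0.3642]
eef_rot: [0.77, 0.638, -0.0, 0.001]
ft_force: [0.2, -0.0, -3.3]
width: 0.0389
grip_force: 54.9
t 56.67 p [ 0.4481 -0.202   0.3642] ft [ 0.2 -0.  -3.3] w 0.0389 g 54.9
shift if turned first [-0.03 -0.01  3.17] shift now [-0.03 -0.02  3.17] turn [0.01 0.01 0.01]
```

```bash
python3 -m inch '[[-0.03,0,0.5,0,0,0],[0,0,0.7,0,0,0],[0,0,0.7,0,0,0],[0,0,0.6,0,0,0],[0,0,0.3,0,0,0]]'
python3 -m inch '[[0,0,0.1,0,0,0],[0,0,0.05,0,0,0],[0,0,0,0,0,0],[0,0,0,0,0,0],[0,0,0,0,0,0]]'
python3 -c "
from h import *
tgt(.4473,-.2032,.2375,-10.8)"
```

```text
time: 57.08
ee_pos: [0.447, -0.2032, 0.2493]
eef_rot: [0.77, 0.638, -0.002, -0.0]
ft_force: [-0.2, 0.4, -2.4]
width: 0.0387
grip_force: 54.9
time: 57.5
ee_pos: [0.448, -0.204, 0.2467]
eef_rot: [0.77, 0.638, -0.0, 0.001]
ft_force: [0.3, 0.3, -2.2]
width: 0.039
grip_force: 54.9
t 57.5 p [ 0.448  -0.204   0.2467] ft [ 0.3  0.3 -2.2] w 0.039 g 54.9
shift if turned first [ 0.02 -0.02  0.23] shift now [ 0.02 -0.02  0.23] turn [0.02 0.02 0.01]
```

```bash
python3 -m inch '[[0.02,-0.02,0.15,0,0,0],[0,0,0.06,0,0,0],[0,0,0,0,0,0],[0,0,0,0,0,0],[0,0,0,0,0,0]]'
python3 -c "
from h import *
tgt(.4473,-.2032,.2375,-10.8)"
```

```text
time: 57.92
ee_pos: [0.447, -0.203, 0.2374]
eef_rot: [0.77, 0.638, -0.001, 0.001]
ft_force: [-0.0, 2.0, 1.3]
width: 0.0388
grip_force: 54.9
t 57.92 p [ 0.447  -0.203   0.2374] ft [-0.   2.   1.3] w 0.0388 g 54.9
shift if turned first [-0.    0.01 -0.  ] shift now [-0.    0.01 -0.  ] turn [0.   0.02 0.  ]
```

```bash
python3 -m inch '[[0,0,0,0,0,0],[0,0,0,0,0,0],[0,0,0,0,0,0],[0,0,0,0,0,0],[0,0,0,0,0,0]]' 1
python3 -m inch '[[0,0,0,0,0,0],[0,0,0,0,0,0],[0,0,0,0,0,0],[0,0,0,0,0,0],[0,0,0,0,0,0]]'
python3 -m inch '[[0,0,-0.3,0,0,0],[0,0,-0.7,0,0,0],[0,0,-0.9,0,0,0],[0,0,-0.9,0,0,0],[0,0,-0.7,0,0,0]]'
python3 -c "
from h import *
tgt(.50,.066,.37,-4.2)"
```

```text
time: 58.33
ee_pos: [0.4469, -0.2032, 0.2374]
eef_rot: [0.77, 0.637, -0.001, 0.001]
ft_force: [-1.1, -0.7, -0.7]
width: 0.0647
grip_force: 0.0
time: 58.75
ee_pos: [0.4469, -0.2031, 0.2373]
eef_rot: [0.77, 0.637, -0.001, 0.001]
ft_force: [-0.5, -1.0, -0.9]
width: 0.0862
grip_force: 0.0
time: 59.17
ee_pos: [0.4468, -0.2036, 0.3792]
eef_rot: [0.771, 0.637, -0.001, 0.001]
ft_force: [-0.1, 1.1, 1.5]
width: 0.087
grip_force: 0.0
t 59.17 p [ 0.4468 -0.2036  0.3792] ft [-0.1  1.1  1.5] w 0.087 g 0.0
shift if turned first [6.82 0.83 0.23] shift now [6.87 0.03 0.2 ] turn [ 0.    0.03 -0.97]
```

```bash
python3 -m inch '[[0,0,0,0,0,-0.96],[0.6,0.07,0,0,0,0],[0.88,0.11,0,0,0,0],[0.88,0.11,0,0,0,0],[0.88,0.11,0,0,0,0]]' -1
python3 -m inch '[[0.88,0.11,0,0,0,0],[0.88,0.11,0,0,0,0],[0.88,0.11,0,0,0,0],[0.88,0.1,0,0,0,0],[0,0,0,0,0,0]]'
python3 -m inch '[[0,0,0,0,0,0],[0,0,0,0,0,0],[0,0,0,0,0,0],[0,0,0,0,0,0],[0,0,0,0,0,0]]'
python3 - <<'E'
from h import *
st();c=cam('wrist');print(blobs(c,white(c),.069,300))
cv2.imwrite('pics/w11.png',cv2.resize(c['pixels'][0:260,140:430,::-1],(669,600),interpolation=cv2.INTER_CUBIC))
tgt(.5118,.266,.385,-4.2)
E
```

```text
time: 59.58
ee_pos: [0.4722, -0.0735, 0.3773]
eef_rot: [0.733, 0.681, 0.0, 0.0]
ft_force: [0.8, 0.0, 0.0]
width: 0.0612
grip_force: 0.0
time: 60.0
ee_pos: [0.5001, 0.0721, 0.3763]
eef_rot: [0.729, 0.684, -0.001, 0.001]
ft_force: [-0.3, 0.7, -0.2]
width: 0.0285
grip_force: 0.0
time: 60.42
ee_pos: [0.4997, 0.0634, 0.3768]
eef_rot: [0.733, 0.68, -0.001, 0.001]
ft_force: [-0.1, -0.2, 0.4]
width: 0.0014
grip_force: 0.0
t 60.42 p [0.4997 0.0634 0.3768] ft [-0.1 -0.2  0.4] w 0.0014 g 0.0
[(0.5021, 0.1288, 85.7, 46, 105, [276.0, 149.0]), (0.6613, 0.1173, -5.7, 39, 58, [441.0, 141.0]), (0.5057, 0.1709, -4.1, 63, 104, [280.0, 100.0]), (0.5108, 0.2314, 87.0, 8, 72, [278.0, 23.0]), (0.5561, 0.2223, -4.0, 12, 38, [329.0, 28.0]), (0.4638, 0.2296, -4.6, 13, 39, [224.0, 28.0])]
t 60.47 p [0.4997 0.0637 0.3767] ft [ 0.1  0.8 -0.1] w 0.0009 g 0.0
shift if turned first [ 5.07 -0.07 -0.21] shift now [ 5.07 -0.08 -0.22] turn [-0.    0.02 -0.01]
```

View pics/w11.png

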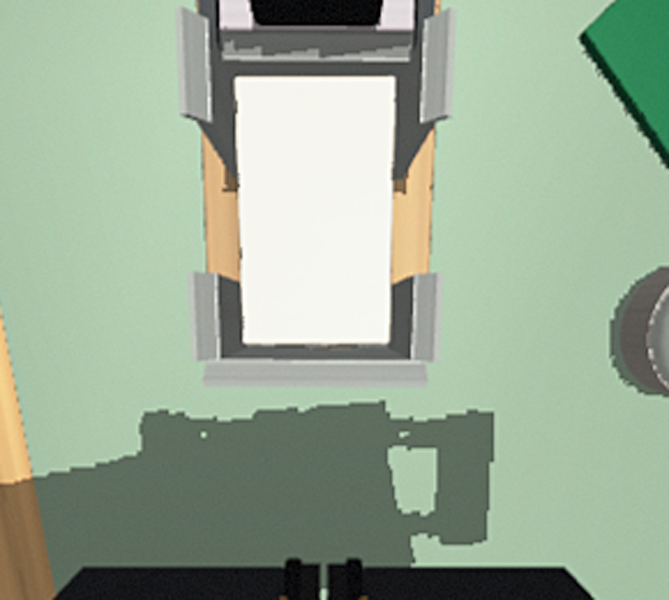

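```bash
python3 -m inch '[[0.7,0,0,0,0,0],[0.9,0,0,0,0,0],[0.9,-0.02,0,0,0,0],[0.9,-0.02,0,0,0,0],[0.9,-0.03,0,0,0,0]]'
python3 -m inch '[[0.75,0,0,0,0,0],[0,0,0,0,0,0],[0,0,0,0,0,0],[0,0,0,0,0,0],[0,0,0,0,0,0]]'
python3 -c "
from h import *
tgt(.5118,.267,.279,-4.2)"
```

```text
time: 60.88
ee_pos: [0.5095, 0.2376, 0.3763]
eef_rot: [0.733, 0.681, -0.001, 0.001]
ft_force: [0.2, -0.5, 0.1]
width: 0.0002
grip_force: 0.0
time: 61.3
ee_pos: [0.5121, 0.2644, 0.3764]
eef_rot: [0.733, 0.68, -0.001, 0.001]
ft_force: [0.3, 0.1, 0.2]
width: 0.0001
grip_force: 0.0
t 61.3 p [0.5121 0.2644 0.3764] ft [0.3 0.1 0.2] w 0.0001 g 0.0
shift if turned first [ 0.06 -0.01  2.43] shift now [ 0.07 -0.01  2.43] turn [ 0.    0.02 -0.02]
```

```bash
python3 -m inch '[[0.07,0,0.4,0,0,0],[0,0,0.6,0,0,0],[0,0,0.6,0,0,0],[0,0,0.5,0,0,0],[0,0,0.2,0,0,0]]'
python3 -m inch '[[0,0,0,0,0,0],[0,0,0,0,0,0],[0,0,0,0,0,0],[0,0,0,0,0,0],[0,0,0,0,0,0]]'
python3 -c "
from h import *
tgt(.5062,.190,.279,-4.2)"
```

```text
time: 61.72
ee_pos: [0.5113, 0.2672, 0.282]
eef_rot: [0.733, 0.68, -0.002, 0.001]
ft_force: [0.3, 0.5, -0.1]
width: 0.0004
grip_force: 0.0
time: 62.13
ee_pos: [0.5122, 0.2688, 0.2852]
eef_rot: [0.732, 0.681, -0.0, 0.001]
ft_force: [-0.4, 0.3, -0.7]
width: 0.0006
grip_force: 0.0
t 62.13 p [0.5122 0.2688 0.2852] ft [-0.4  0.3 -0.7] w 0.0006 g 0.0
shift if turned first [-1.98 -0.01  0.15] shift now [-1.98 -0.01  0.16] turn [0.01 0.01 0.  ]
```

```bash
python3 -m inch '[[-0.2,0,0.12,0,0,0],[-0.35,0,0,0,0,0],[-0.35,0,0,0,0,0],[-0.35,0,0,0,0,0],[-0.3,0,0,0,0,0]]'
python3 -m inch '[[-0.25,0,0,0,0,0],[-0.15,0,0,0,0,0],[0,0,0,0,0,0],[0,0,0,0,0,0],[0,0,0,0,0,0]]'
python3 -c "
from h import *
tgt(.5062,.190,.279,-4.2)"
```

```text
time: 62.55
ee_pos: [0.507, 0.2047, 0.2794]
eef_rot: [0.733, 0.68, -0.001, 0.0]
ft_force: [-0.2, 2.9, -2.6]
width: 0.0004
grip_force: 1.7
time: 62.97
ee_pos: [0.506, 0.1917, 0.2796]
eef_rot: [0.732, 0.681, -0.0, 0.0]
ft_force: [-0.1, 8.7, -3.7]
width: 0.0007
grip_force: 3.8
t 62.97 p [0.506  0.1917 0.2796] ft [-0.1  8.7 -3.7] w 0.0007 g 3.8
shift if turned first [-0.04  0.01  0.02] shift now [-0.04  0.01  0.02] turn [-0.    0.    0.01]
```

```bash
python3 -m inch '[[-0.08,0,0,0,0,0],[-0.05,0,0,0,0,0],[0,0,0,0,0,0],[0,0,0,0,0,0],[0,0,0,0,0,0]]'
python3 -m inch '[[-0.04,0,0,0,0,0],[0,0,0,0,0,0],[0,0,0,0,0,0],[0,0,0,0,0,0],[0,0,0,0,0,0]]'
```

```text
time: 63.38
ee_pos: [0.5056, 0.1905, 0.2798]
eef_rot: [0.731, 0.683, 0.002, -0.001]
ft_force: [4.9, 24.7, -12.2]
width: 0.0008
grip_force: 12.1
time: 63.8
ee_pos: [0.5054, 0.1902, 0.2799]
eef_rot: [0.73, 0.683, 0.003, -0.001]
ft_force: [6.1, 28.7, -15.3]
width: 0.0004
grip_force: 14.7
```

```bash
python3 -m inch '[[0.3,0,0,0,0,0],[0.2,0,-0.2,0,0,0],[0,0,-0.7,0,0,0],[0,0,-0.9,0,0,0],[0,0,-0.9,0,0,0]]'
python3 -m inch '[[0,0,-0.8,0,0,0],[0.6,-0.5,-0.2,0,0,0],[0.7,-0.6,0,0,0,0],[0.7,-0.6,0,0,0,0],[0.7,-0.6,0,0,0,0]]'
python3 -m inch '[[0.7,-0.6,0,0,0,0],[0.7,-0.6,0,0,0,0],[0.7,-0.6,0,0,0,0],[0.7,-0.6,0,0,0,0],[0.7,-0.6,0,0,0,0]]'
python3 -m inch '[[0.6,-0.3,0,0,0,0],[0,0,0,0,0,0],[0,0,0,0,0,0],[0,0,0,0,0,0],[0,0,0,0,0,0]]'
python3 - <<'E'
from h import *
st();c=cam("top");cv2.imwrite("pics/t12.png",cv2.resize(c["pixels"][80:270,90:470,::-1],(800,400),interpolation=cv2.INTER_CUBIC))
E
```

```text
time: 64.22
ee_pos: [0.5073, 0.2029, 0.3891]
eef_rot: [0.733, 0.68, -0.002, 0.001]
ft_force: [1.3, 1.2, -0.2]
width: 0.0002
grip_force: 0.0
time: 64.63
ee_pos: [0.423, 0.3186, 0.4283]
eef_rot: [0.733, 0.68, -0.0, 0.001]
ft_force: [0.1, 0.7, 0.0]
width: 0.0005
grip_force: 0.0
time: 65.05
ee_pos: [0.3136, 0.4676, 0.4278]
eef_rot: [0.733, 0.68, -0.001, 0.001]
ft_force: [-0.1, 1.1, 0.3]
width: 0.0001
grip_force: 0.0
time: 65.47
ee_pos: [0.3053, 0.4906, 0.4273]
eef_rot: [0.733, 0.68, -0.001, 0.001]
ft_force: [-0.5, 0.0, 0.1]
width: 0.001
grip_force: 0.0
t 65.47 p [0.3053 0.4906 0.4273] ft [-0.5  0.   0.1] w 0.001 g 0.0
```

View pics/t12.png

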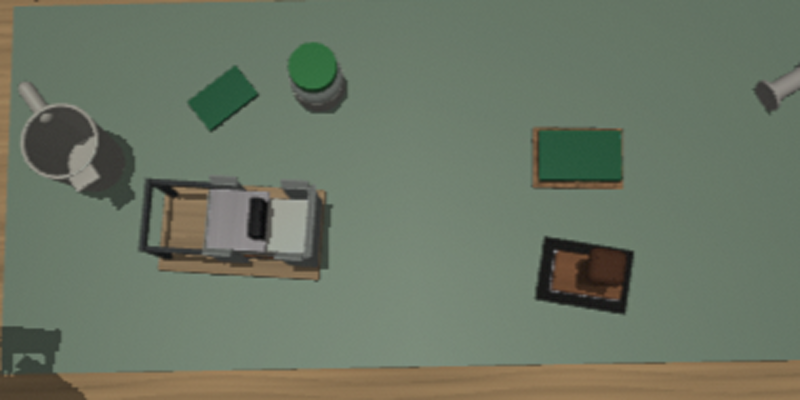

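The top view shows the plate shut with its knob at (258,218), the white stack beside it at (290,225), the green tile on the cork at (580,155) and the tamper on its mat at (590,275). No white tiles are left on the table.

```bash
python3 -c "
from bench import job
print(job.close_job())"
```

```text
the job is handed in; nothing more can be done
None
```

I handed the job in at about 65 s of the 210 s (the hand-in gave no verdict): four white tiles are stacked in the magazine and pressed until the follower met its stop, the green sample is on the cork mat, the tamper is back on its rubber mat, and the plate is shut, with the jug and jar untouched.

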